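# Tighten the pipe clamp's cap screw with the T-handled hex key

### The job

The cap screw of the exhaust pipe clamp still needs its last fraction of a turn. Take the thicker of the two T-handled hex keys out of the stand, seat it fully in the screw's hex socket until its collar rests on the screw head, and only then turn the screw clockwise (seen from above) until it stops. Let go and leave the key standing upright, fully seated in the screw, and leave the thinner key in the stand.

Things in the scene. Friction and masses are not known exactly. Their poses are not given: they have to be found in the camera images.
- thick_key: steel T-key, 0.4 kg, hung upright in the stand, tip 24 mm over the bench. Origin at the tip, z up the shank. From the tip: 12 mm taper (half as wide at its end), hex 24 mm across flats to 36 mm, round collar 50 mm wide from 36 to 44 mm, neck 24 mm thick, flat-sided cross bar 100 mm along x, 20 mm along y, 22 mm tall, its centre at 97 mm. Two hex flats face +x and -x, the rest every 60 degrees
- thin_key: the key to leave: same heights and axes, but hex and neck 12 mm, collar 44 mm wide, cross bar 60 x 14 x 22 mm. The two keys hang by their collars in two 34 mm holes, 140 mm apart, of a grey sheet-steel stand (90 x 230 mm, 60 mm high) fixed to the bench; which key is in which hole varies
- socket (a point): centre of the socket's mouth, level with the cap screw's top (head 54 mm wide, 100 mm over the bench, on a green clamp; a brown 50 mm pipe 75 mm beyond lies lower). Turns with the screw; z up. Hex 26.5 mm across flats, two facing +x and -x: the key's x fits at any multiple of 60 degrees to this x. 38 mm deep; sloped lead-in 5 mm wide, 9 mm deep. Seated, the key's tip is 36 mm below this point
- cap_screw (a joint): turn of the screw in rad, growing clockwise seen from above; 0 to 0.35 at the start, firm stop at 1.25. Greased; turns with about 0.15 N m and stays where left. The key has about 0.22 rad of play either way in the socket, so it must turn that much farther than the screw
Mind the look-alikes: they are no part of the job. Leave any blue or red look-alike of the thick_key alone.

How it is judged:
By the outcome, as a careful person would: the job done as asked, in the order asked, and still so for the second after the job is handed in, with the robot touching nothing.
It also fails if it takes over 48 s, if anything falls off the work surface, if the arm or the gripper's body presses on something with over 40 N, if the wrist force passes 120 N, or if a joint passes its speed limit or range.

### The arm

A 7-joint arm with a two-finger parallel gripper is mounted at the origin on the work surface. World frame = base frame: x ahead of the robot, y to its left, z up, the work surface at z = 0. Lengths are in m, angles in rad, forces in N, time in s.
With the tool pointing down it reaches from about 0.4 to 0.85 m from the base axis. Payload 10.4 kg.
Tool frame: the origin (TCP) lies midway between the tips of the shut fingers; the grasp point (between the pads) lies 19 mm behind it (r.tcp_to_grasp is the z of the grasp point in the tool frame, in m); z points along the fingers, x is the direction in which the jaws open and shut, and the axes are right-handed (so a half turn about z gives the same grasp; the last joint's range is limited). The gripper opens to 87 mm and grips with 3 to 60 N. Pads are 19 mm wide; open, the fingers measure 117 mm over their backs; the gripper's body (75 mm by 190 mm) begins 51 mm behind the grasp point.
Start: joints at [-1.225, 0.332, -0.065, 1.46, 0.022, 1.35, -0.088], TCP at [0.225, 0.583, 0.223] pointing down, gripper open.
Joint ranges: [-2.6, 2.6], [-0.5, 2.12], [-1.47, 1.34], [0.16, 2.42], [-1.27, 4.41], [0.06, 2.06], [-2.6, 2.6]. Speed limits (rad/s): [2.22, 2.22, 2.79, 2.79, 3.14, 3.14, 3.14].

### API

Orientations are given as a unit quaternion [x, y, z, w].
In Python, from bench import r, camera, close_job gives the robot as it stands. The module is installed in compiled form; this text tells all that it offers.
- The arm moves only by the shell command python3 -m crank 'ROWS' [FORCE]. ROWS is JSON, a list of rows, each an object of numbers: "x", "y", "z": the shift along the tool's x, y, z scaled (see below); "ax", "ay", "az": the turn, a rotation vector about the tool's x, y, z scaled (see below); "claw": the closure, from -1 (fully open) to 1 (shut), so that 0 is half open. A call has exactly 5 rows; each row is the pose to reach, as a shift and turn from the pose commanded when the call began, along the tool's axes at that moment; what a row does not reach only later rows make up. The controller multiplies each number of a shift by 1 m and each number of a turn by 2 rad. A row lasts 1/12 s, in which the tool goes at most 41.7 mm and 7.16 degrees, less where a joint would pass 70% of its speed; a pose out of reach is approached as far as the arm can. A call with a number of a shift or a turn outside -1 to 1 is refused whole. A call with a gripper value outside its range is refused whole. The fingers move at their own pace and stop on an object; FORCE is the grip in N (left out, the last holds). Time passes only in rows, so rows that repeat a pose let the fingers close, or fill a call up. It gives the time, the measured TCP pose, the force and the opening at its end, in the units of the state.
- r.read_state(): the state, without advancing time (a new reading comes with each control period).
- camera(name): name is "side" or "top" or "wrist"; returns a dict with "color" (384x512x3 uint8, blue, green, red), "fx", "fy", "cx", "cy" (pixels), "eye" and "orientation" of the camera in the world. Camera axes: x right, y down, z forward; pixel columns grow to the right and rows downward; lengths in m; the calibration is good to about 2 mm. A picture is of the moment at which its call begins. There is no depth.
- close_job(): hands the job in, once; it reports no verdict.
The state is a dict: "time": time; "joint_positions": joint angles; "joint_vel": joint speeds; "joint_torque": joint torques, N m; "ee_pos": TCP position; "eef_rot": TCP orientation; "ft_force": force on the tool from outside, world axes, zero at the start; "torque": the same for the moment, N m; "width": finger opening in m.
Only numpy, scipy, OpenCV 4.12 (cv2) and the standard library are available. Lean on these libraries where they do the work, as an engineer would, in place of code of your own. Each camera call takes 0.05 s, during which the arm holds its last target. There are 200 camera calls.

## Working session

There is one attempt and no reset: what is moved stays moved. The work goes in short steps, Python scripts to look and compute and a shell command to move; the robot and the scene stay as the last step left them, time stands still between calls to the robot, and variables do not carry over. Pictures are saved under pics/ and viewed, about 8 in all and at most 12, crops included, and the job is handed in when it is done.

```bash
mkdir -p pics
python3 - <<'E'
from bench import r,camera
import cv2,numpy as np
s=r.read_state();print({k:np.round(v,3).tolist() for k,v in s.items()},r.tcp_to_grasp)
ims=[]
for n in("top","side"):
    c=camera(n);cv2.imwrite(f"pics/{n}0.png",c["color"]);print(n,c["fx"],c["fy"],c["cx"],c["cy"],np.round(c["eye"],3),np.round(c["orientation"],4))
E
```

```text
{'time': 0.0, 'joint_positions': [-1.225, 0.333, -0.065, 1.461, 0.022, 1.35, -0.088], 'joint_vel': [-0.001, -0.001, 0.0, 0.001, -0.0, -0.001, 0.0], 'joint_torque': [-0.001, -62.325, 0.024, -38.99, -0.061, 0.04, 0.0], 'ee_pos': [0.225, 0.583, 0.222], 'eef_rot': [0.825, 0.565, -0.001, 0.0], 'ft_force': [-0.456, 0.281, -0.286], 'torque': [0.002, -0.037, -0.002], 'width': 0.087} -0.0187
top 366.1963394229621 366.1963394229621 253.92555596894874 190.8166225707307 [ 0.392 -0.058  0.883] [ 0.7062 -0.7012  0.065  -0.073 ]
side 497.3355653396166 497.3355653396166 251.15565146836195 192.80912458875125 [ 0.401 -0.704  0.919] [ 0.9421 -0.0765  0.0363 -0.3245]
```

View pics/top0.png

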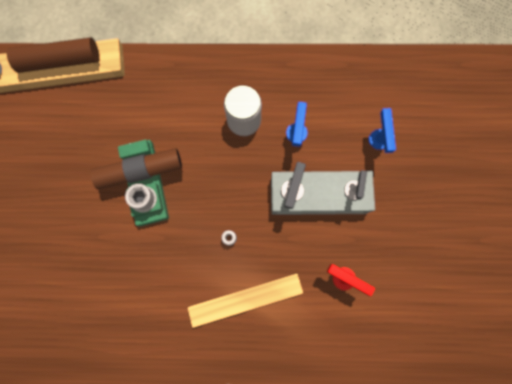

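View pics/side0.png

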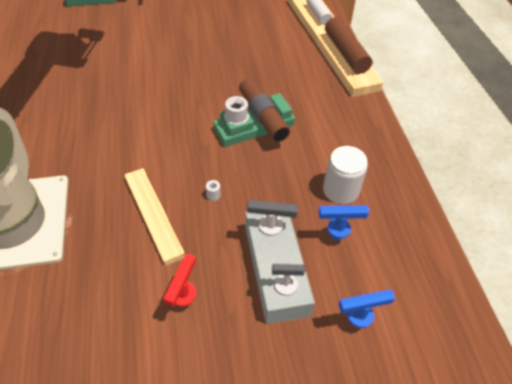

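The top view shows the thick key's bar at about (293,186), the thin key at (362,185) and the screw at (139,197). Blue and red look-alikes lie around the stand. The side view agrees. Next I'll measure by masks.

```bash
cat > h.py <<'E'
import numpy as np,cv2
from scipy.spatial.transform import Rotation as R
from bench import r,camera
def plane(c,u,v,z):
    d=R.from_quat(c["orientation"]).apply([(u-c["cx"])/c["fx"],(v-c["cy"])/c["fy"],1]);e=np.array(c["eye"])
    return e+d*(z-e[2])/d[2]
def blobs(img,lo,hi,roi,amin=30):
    x0,y0,x1,y1=roi
    m=cv2.inRange(cv2.cvtColor(img[y0:y1,x0:x1],cv2.COLOR_BGR2HSV),lo,hi)
    cs,_=cv2.findContours(m,cv2.RETR_LIST,cv2.CHAIN_APPROX_NONE)
    return [k+[x0,y0] for k in cs if cv2.contourArea(k)>amin]
def rect(c,k,z):
    P=np.array([plane(c,*p,z)[:2] for p in k[:,0]],np.float32)
    b=cv2.boxPoints(cv2.minAreaRect(P));a=b[1]-b[0];d=b[2]-b[1]
    if np.hypot(*a)<np.hypot(*d):a,d=d,a
    return b.mean(0),np.hypot(*a),np.hypot(*d),np.degrees(np.arctan2(a[1],a[0]))
def tool(p):
    s=r.read_state();q=R.from_quat(s["eef_rot"]);return q.inv().apply(np.array(p)-s["ee_pos"])
E
python3 - <<'E'
from h import *
np.set_printoptions(precision=4,suppress=True)
for n,rois in (("top",[(270,155,320,215),(345,165,380,205),(120,178,162,215)]),("side",[(240,195,302,240),(268,258,310,300),(220,90,255,130)])):
    c=camera(n);im=c["color"]
    for i,roi in enumerate(rois):
        for hi in ((90,),(130,)) if i<2 else ((80,),(255,)):
            lo=(0,0,0) if i<2 or hi[0]==80 else (0,0,130)
            for k in blobs(im,lo,(180,110 if i<2 else 70,hi[0]),roi,20):
                print(n,i,hi,cv2.contourArea(k),k.reshape(-1,2).mean(0),rect(c,k,.132 if i<2 else .1))
t=cv2.imread("pics/top0.png");s=cv2.imread("pics/side0.png")
A=cv2.resize(t[150:220,265:385],None,fx=5,fy=5,interpolation=cv2.INTER_NEAREST)[:,:600]
B=cv2.resize(t[175:220,115:165],(300,270),interpolation=cv2.INTER_NEAREST)
C=cv2.resize(s[90:135,215:265],(300,270),interpolation=cv2.INTER_NEAREST)
cv2.imwrite("pics/crop1.png",np.vstack([A[:320],np.hstack([B,C])]))
E
```

```text
top 0 (90,) 97.5 [290.9699 211.2707] (array([ 0.5072, -0.1339], dtype=float32), np.float32(0.09890127), np.float32(0.029286707), np.float32(-89.60952))
top 0 (130,) 602.5 [289.0695 196.9537] (array([ 0.5468, -0.1316], dtype=float32), np.float32(0.11270851), np.float32(0.09912579), np.float32(2.7934856))
top 1 (90,) 24.5 [357.069  192.1379] (array([ 0.5403, -0.2637], dtype=float32), np.float32(0.027494883), np.float32(0.00859946), np.float32(6.6027403))
top 1 (130,) 277.5 [359.1983 185.7107] (array([ 0.5507, -0.2682], dtype=float32), np.float32(0.09171046), np.float32(0.030344347), np.float32(-29.286617))
top 2 (80,) 40.0 [138.1667 194.7917] (array([0.5372, 0.2043], dtype=float32), np.float32(0.02104205), np.float32(0.014041305), np.float32(-68.386024))
top 2 (80,) 69.0 [137.3571 179.7321] (array([0.5664, 0.2058], dtype=float32), np.float32(0.055237014), np.float32(0.015766047), np.float32(-89.67083))
top 2 (255,) 138.0 [138.4211 195.4737] (array([0.5352, 0.2031], dtype=float32), np.float32(0.030210057), np.float32(0.029065803), np.float32(-43.084763))
top 2 (255,) 566.0 [143.     196
[... 799 characters left out ...]
dtype=float32), np.float32(0.01240207), np.float32(0.009907747), np.float32(-10.856675))
side 1 (130,) 248.5 [288.1558 269.974 ] (array([ 0.5547, -0.2828], dtype=float32), np.float32(0.057877928), np.float32(0.021561977), np.float32(-11.224694))
side 2 (80,) 41.0 [251.9333 108.8   ] (array([0.5678, 0.1808], dtype=float32), np.float32(0.04935142), np.float32(0.0121343825), np.float32(80.49467))
side 2 (255,) 43.5 [236.2174 105.3043] (array([0.5335, 0.1993], dtype=float32), np.float32(0.023008093), np.float32(0.022047957), np.float32(47.02544))
side 2 (255,) 526.0 [236.5114 111.0909] (array([0.5324, 0.1817], dtype=float32), np.float32(0.10247225), np.float32(0.056147605), np.float32(84.44214))
```

View pics/crop1.png

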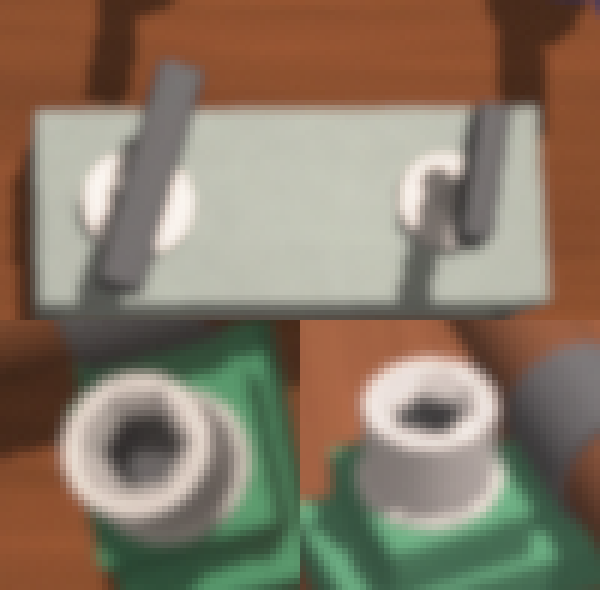

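Run:
```python
from h import *
np.set_printoptions(precision=4,suppress=True)
t=camera("top");s=camera("side")
def cr(x,y):return 265+x/5-.5,150+y/5-.5
C=[plane(t,*cr(*p),.132) for p in((165,60),(203,70),(138,292),(98,282))];C=np.array(C)
print(C,C.mean(0));d=C[:2].mean(0)-C[2:].mean(0);th=np.arctan2(d[1],d[0]);print("bar yaw",np.degrees(th),np.linalg.norm(d))
print("collar",plane(t,*cr(138,200),.068),"side bar",plane(s,271.7,208,.132),plane(s,271.7,211.8,.121))
print("sock",plane(t,137.2,195.6,.1),plane(s,236.4,103.6,.1))
q=R.from_quat(r.read_state()["eef_rot"]).as_matrix();print(q)
print("toolx yaw",np.degrees(np.arctan2(q[1,0],q[0,0])))
```

```text
[[ 0.6047 -0.1408  0.132 ]
 [ 0.6004 -0.1568  0.132 ]
 [ 0.5052 -0.1282  0.132 ]
 [ 0.5093 -0.1117  0.132 ]] [ 0.5549 -0.1344  0.132 ]
bar yaw -16.86553788844034 0.09958213473311069
collar [ 0.557  -0.1347  0.068 ] side bar [ 0.5525 -0.1411  0.132 ] [ 0.5529 -0.1424  0.121 ]
sock [0.5349 0.2059 0.1   ] [0.5346 0.2049 0.1   ]
[[ 0.3605  0.9328 -0.0001]
 [ 0.9328 -0.3605 -0.0004]
 [-0.0004  0.     -1.    ]]
toolx yaw 68.86981997851437
```

```bash
python3 -m crank '[{"x":-0.02,"y":0.035,"z":-0.01},{"x":-0.04,"y":0.07,"z":-0.02},{"x":-0.06,"y":0.105,"z":-0.03},{"x":-0.08,"y":0.14,"z":-0.04},{"x":-0.1,"y":0.17,"z":-0.05}]'; python3 -m crank '[{"x":-0.02,"y":0.035},{"x":-0.04,"y":0.07},{"x":-0.06,"y":0.105},{"x":-0.08,"y":0.14},{"x":-0.1,"y":0.17}]'
python3 - <<'E'
from h import *
np.set_printoptions(precision=4,suppress=True)
s=r.read_state();print(s["joint_positions"],s["ee_pos"],R.from_quat(s["eef_rot"]).as_matrix()[:,0],"to go",tool([.535,.2055,.28]))
c=camera("wrist");cv2.imwrite("pics/w1.png",c["color"]);print(c["eye"],R.from_quat(c["orientation"]).as_matrix(),c["fx"])
p=R.from_quat(c["orientation"]).inv().apply(np.array([.535,.2055,.1])-c["eye"]);print(p[:2]/p[2]*c["fx"]+[c["cx"],c["cy"]])
E
```

```text
[-1.2246  0.3324 -0.0647  1.4603  0.0216  1.3499 -0.0885] [0.2253 0.5829 0.2223] [ 0.3605  0.9328 -0.0004] to go [-0.2404  0.425  -0.0576]
[0.1647 0.6065 0.385 ] [[ 0.3613  0.9048  0.2254]
 [ 0.9324 -0.3506 -0.0874]
 [-0.      0.2417 -0.9703]] 279.22777599598146
[ 86.7162 474.6276]schema error: expected keys x, y, z, ax, ay, az, claw
schema error: expected keys x, y, z, ax, ay, az, claw
```

```bash
python3 -m crank '[{"x":-0.02,"y":0.035,"z":-0.01,"ax":0,"ay":0,"az":0,"claw":-1},{"x":-0.04,"y":0.07,"z":-0.02,"ax":0,"ay":0,"az":0,"claw":-1},{"x":-0.06,"y":0.105,"z":-0.03,"ax":0,"ay":0,"az":0,"claw":-1},{"x":-0.08,"y":0.14,"z":-0.04,"ax":0,"ay":0,"az":0,"claw":-1},{"x":-0.1,"y":0.17,"z":-0.05,"ax":0,"ay":0,"az":0,"claw":-1}]'; python3 -m crank '[{"x":-0.02,"y":0.035,"z":0,"ax":0,"ay":0,"az":0,"claw":-1},{"x":-0.04,"y":0.07,"z":0,"ax":0,"ay":0,"az":0,"claw":-1},{"x":-0.06,"y":0.105,"z":0,"ax":0,"ay":0,"az":0,"claw":-1},{"x":-0.08,"y":0.14,"z":0,"ax":0,"ay":0,"az":0,"claw":-1},{"x":-0.1,"y":0.17,"z":0,"ax":0,"ay":0,"az":0,"claw":-1}]'
python3 - <<'E'
from h import *
np.set_printoptions(precision=4,suppress=True)
s=r.read_state();print(s["joint_positions"],s["ee_pos"],R.from_quat(s["eef_rot"]).as_matrix()[:,0],"to go",tool([.535,.2055,.28]))
c=camera("wrist");cv2.imwrite("pics/w1.png",c["color"])
p=R.from_quat(c["orientation"]).inv().apply(np.array([.535,.2055,.1])-c["eye"]);print(c["eye"],p[:2]/p[2]*c["fx"]+[c["cx"],c["cy"]])
E
```

```text
time: 0.77
ee_pos: [0.3495, 0.4262, 0.2732]
eef_rot: [0.825, 0.565, 0.0, 0.0]
ft_force: [1.6, -0.1, -0.1]
width: 0.0876
time: 1.18
ee_pos: [0.4718, 0.2715, 0.2728]
eef_rot: [0.825, 0.565, 0.0, 0.0]
ft_force: [0.6, -0.3, -0.5]
width: 0.0868
[-0.7821  0.1256  0.1943  1.6099 -0.0243  1.4079  0.6156] [0.4718 0.2715 0.2728] [0.3615 0.9324 0.0004] to go [-0.0387  0.0828 -0.0072]
[0.4111 0.2951 0.4355] [226.321 235.256]
```

View pics/w1.png

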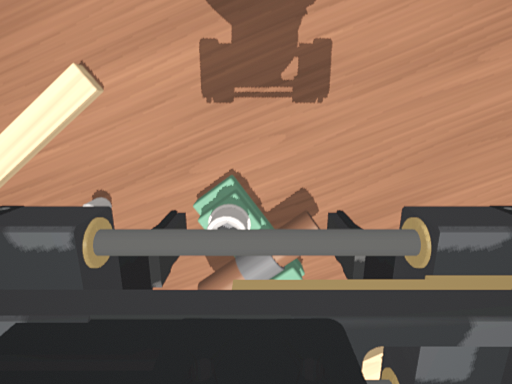

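The socket sits at about (229,215), partly hidden by the gripper's cross rod. I'll put the camera right above it, lower.

```bash
python3 -m crank '[{"x":-0.01,"y":0.035,"z":0.02,"ax":0,"ay":0,"az":0,"claw":-1},{"x":-0.02,"y":0.07,"z":0.04,"ax":0,"ay":0,"az":0,"claw":-1},{"x":-0.03,"y":0.1,"z":0.06,"ax":0,"ay":0,"az":0,"claw":-1},{"x":-0.039,"y":0.13,"z":0.08,"ax":0,"ay":0,"az":0,"claw":-1},{"x":-0.039,"y":0.148,"z":0.1,"ax":0,"ay":0,"az":0,"claw":-1}]';python3 -m crank '[{"x":0,"y":0,"z":0,"ax":0,"ay":0,"az":0,"claw":-1},{"x":0,"y":0,"z":0,"ax":0,"ay":0,"az":0,"claw":-1},{"x":0,"y":0,"z":0,"ax":0,"ay":0,"az":0,"claw":-1},{"x":0,"y":0,"z":0,"ax":0,"ay":0,"az":0,"claw":-1},{"x":0,"y":0,"z":0,"ax":0,"ay":0,"az":0,"claw":-1}]'
python3 - <<'E'
from h import *
np.set_printoptions(precision=4,suppress=True)
s=r.read_state();print(s["joint_positions"],s["ee_pos"])
c=camera("wrist");cv2.imwrite("pics/w2.png",c["color"])
p=R.from_quat(c["orientation"]).inv().apply(np.array([.535,.2055,.1])-c["eye"]);u=p[:2]/p[2]*c["fx"]+[c["cx"],c["cy"]];print(c["eye"],u)
x,y=int(u[0])-50,int(u[1])-50;print(x,y)
cv2.imwrite("pics/w2c.png",cv2.resize(c["color"][y:y+100,x:x+100],(600,600),interpolation=cv2.INTER_CUBIC))
import pickle;pickle.dump(c,open("w2.pkl","wb"))
E
```

```text
time: 1.65
ee_pos: [0.5965, 0.1801, 0.1717]
eef_rot: [0.826, 0.564, 0.0, 0.001]
ft_force: [-0.1, 0.1, 0.0]
width: 0.0869
time: 2.07
ee_pos: [0.5941, 0.1854, 0.1739]
eef_rot: [0.824, 0.566, 0.001, -0.0]
ft_force: [-0.9, -0.2, -1.3]
width: 0.0869
[-0.5983  0.3568  0.283   1.5507 -0.1039  1.2469  0.9044] [0.5941 0.1854 0.1739]
[0.5332 0.2087 0.3366] [252.8956 120.7893]
202 70
```

View pics/w2c.png

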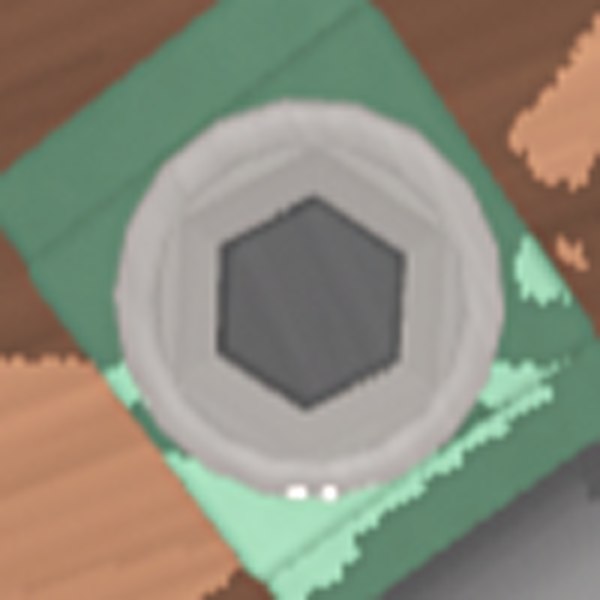

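```bash
python3 -m crank '[{"x":-0.035,"y":0.015,"z":-0.015,"ax":0,"ay":0,"az":0,"claw":-1},{"x":-0.07,"y":0.03,"z":-0.03,"ax":0,"ay":0,"az":0,"claw":-1},{"x":-0.105,"y":0.045,"z":-0.03,"ax":0,"ay":0,"az":0,"claw":-1},{"x":-0.14,"y":0.06,"z":-0.03,"ax":0,"ay":0,"az":0,"claw":-1},{"x":-0.175,"y":0.075,"z":-0.03,"ax":0,"ay":0,"az":0,"claw":-1}]';python3 -m crank '[{"x":-0.035,"y":0.015,"z":0,"ax":0,"ay":0,"az":-0.01,"claw":-1},{"x":-0.07,"y":0.03,"z":0,"ax":0,"ay":0,"az":-0.02,"claw":-1},{"x":-0.105,"y":0.05,"z":0,"ax":0,"ay":0,"az":-0.037,"claw":-1},{"x":-0.139,"y":0.069,"z":0,"ax":0,"ay":0,"az":-0.037,"claw":-1},{"x":-0.139,"y":0.069,"z":0,"ax":0,"ay":0,"az":-0.037,"claw":-1}]'; python3 -m crank '[{"x":0,"y":0,"z":0,"ax":0,"ay":0,"az":0,"claw":-1},{"x":0,"y":0,"z":0,"ax":0,"ay":0,"az":0,"claw":-1},{"x":0,"y":0,"z":0,"ax":0,"ay":0,"az":0,"claw":-1},{"x":0,"y":0,"z":0,"ax":0,"ay":0,"az":0,"claw":-1},{"x":0,"y":0,"z":0,"ax":0,"ay":0,"az":0,"claw":-1}]'
python3 - <<'E'
from h import *
import pickle
np.set_printoptions(precision=4,suppress=True)
c=pickle.load(open("w2.pkl","rb"))
f=lambda x,y:(202+x/6-.5,70+y/6-.5)
print("head",plane(c,*f(309,297),.1))
V=[plane(c,*f(*p),.062)for p in((220,245),(218,350),(307,410),(400,358),(405,255),(313,197))];V=np.array(V)
# edge directions mod 60
for i in range(6):
    e=V[(i+1)%6]-V[i];print(np.degrees(np.arctan2(e[1],e[0]))%60,np.linalg.norm(e))
print("floor",V.mean(0))
s=r.read_state();print(s["joint_positions"],s["ee_pos"],R.from_quat(s["eef_rot"]).as_matrix()[:,0])
c=camera("wrist");cv2.imwrite("pics/w3.png",c["color"]);pickle.dump(c,open("w3.pkl","wb"))
p=R.from_quat(c["orientation"]).inv().apply(np.array([.554,-.137,.132])-c["eye"]);u=p[:2]/p[2]*c["fx"]+[c["cx"],c["cy"]];print(c["eye"],u)
x,y=int(u[0])-75,max(0,int(u[1])-100);print(x,y)
cv2.imwrite("pics/w3c.png",cv2.resize(c["color"][y:y+150,x:x+150],(600,600),interpolation=cv2.INTER_CUBIC))
E
```

```text
time: 2.53
ee_pos: [0.6012, -0.0073, 0.2038]
eef_rot: [0.824, 0.566, 0.001, 0.0]
ft_force: [0.1, -0.3, -0.2]
width: 0.0869
time: 2.95
ee_pos: [0.6142, -0.1702, 0.2035]
eef_rot: [0.806, 0.592, -0.001, 0.002]
ft_force: [0.6, -0.8, 0.0]
width: 0.0871
time: 3.37
ee_pos: [0.6157, -0.1592, 0.2027]
eef_rot: [0.803, 0.596, 0.0, -0.0]
ft_force: [-0.3, 0.3, -0.9]
width: 0.0871
head [0.5337 0.2061 0.1   ]
36.873361146625285 0.01625216976832986
35.20210689974164 0.01712161341519687
37.76084850822227 0.01708250090387243
36.66017330518227 0.015989112835312548
37.74835539816098 0.016993778889206793
35.20219022859568 0.01641144609058995
floor [0.5348 0.2056 0.062 ]
[-0.153   0.3824  0.4402  1.4801 -0.1657  1.3158  1.5792] [ 0.6157 -0.1592  0.2027] [0.2885 0.9575 0.0006]
[ 0.5534 -0.1404  0.3654] [260.4023 116.9858]
185 16
```

View pics/w3c.png

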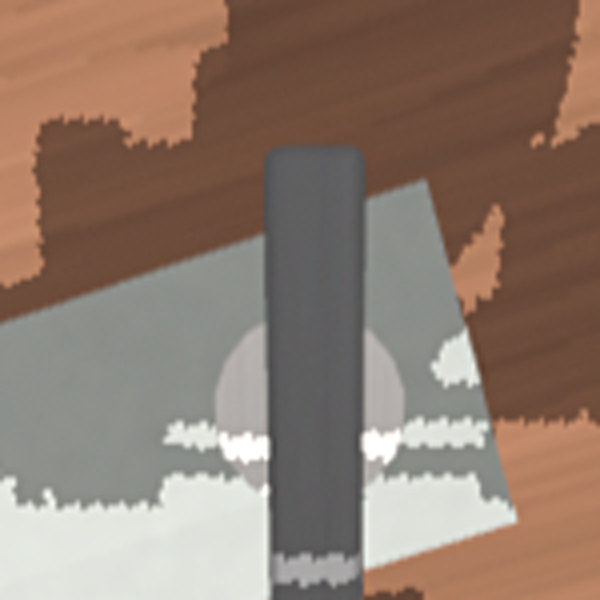

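Run:
```python
from h import *
import pickle
np.set_printoptions(precision=4,suppress=True)
c=pickle.load(open("w3.pkl","rb"))
f=lambda x,y:(185+x/4-.5,16+y/4-.5)
a=plane(c,*f(315.5,152),.132);b=plane(c,*f(316.5,598),.132);print(a,b,plane(c,*f(266,152),.132)-plane(c,*f(365,152),.132))
d=(b-a)/np.linalg.norm(b-a);print("yaw",np.degrees(np.arctan2(d[1],d[0])),"centre from end",a+.05*d,"collar",plane(c,*f(310.5,406),.068))
p=(a+.05*d);p[2]=.121-.0187
print("to go",tool(p))
```

```text
[ 0.5093 -0.1212  0.132 ] [ 0.5925 -0.1457  0.132 ] [-0.0055 -0.0182  0.    ]
yaw -16.34115257080499 centre from end [ 0.5572 -0.1353  0.132 ] collar [ 0.5547 -0.1344  0.068 ]
to go [ 0.0062 -0.0629  0.1004]
```

```bash
python3 -m crank '[{"x":0.006,"y":-0.032,"z":0,"ax":0,"ay":0,"az":0,"claw":-1},{"x":0.006,"y":-0.064,"z":0,"ax":0,"ay":0,"az":0,"claw":-1},{"x":0.006,"y":-0.064,"z":0.02,"ax":0,"ay":0,"az":0,"claw":-1},{"x":0.006,"y":-0.064,"z":0.05,"ax":0,"ay":0,"az":0,"claw":-1},{"x":0.006,"y":-0.064,"z":0.08,"ax":0,"ay":0,"az":0,"claw":-1}]'; python3 -m crank '[{"x":0,"y":0,"z":0.02,"ax":0,"ay":0,"az":0,"claw":-1},{"x":0,"y":0,"z":0.02,"ax":0,"ay":0,"az":0,"claw":-1},{"x":0,"y":0,"z":0.02,"ax":0,"ay":0,"az":0,"claw":-1},{"x":0,"y":0,"z":0.02,"ax":0,"ay":0,"az":0,"claw":0},{"x":0,"y":0,"z":0.02,"ax":0,"ay":0,"az":0,"claw":1}]' 50;python3 -m crank '[{"x":0,"y":0,"z":0,"ax":0,"ay":0,"az":0,"claw":1},{"x":0,"y":0,"z":0,"ax":0,"ay":0,"az":0,"claw":1},{"x":0,"y":0,"z":0,"ax":0,"ay":0,"az":0,"claw":1},{"x":0,"y":0,"z":0,"ax":0,"ay":0,"az":0,"claw":1},{"x":0,"y":0,"z":0,"ax":0,"ay":0,"az":0,"claw":1}]'
```

```text
time: 3.83
ee_pos: [0.5565, -0.1356, 0.1229]
eef_rot: [0.803, 0.596, 0.002, 0.001]
ft_force: [0.1, 0.3, -0.4]
width: 0.087
time: 4.25
ee_pos: [0.5571, -0.1365, 0.1044]
eef_rot: [0.803, 0.596, 0.001, 0.001]
ft_force: [-0.1, 1.4, -0.4]
width: 0.0798
time: 4.67
ee_pos: [0.556, -0.1363, 0.1027]
eef_rot: [0.803, 0.596, 0.0, 0.0]
ft_force: [-0.4, 0.6, -0.2]
width: 0.0481
```

```bash
W='[{"x":0,"y":0,"z":0,"ax":0,"ay":0,"az":0,"claw":1},{"x":0,"y":0,"z":0,"ax":0,"ay":0,"az":0,"claw":1},{"x":0,"y":0,"z":0,"ax":0,"ay":0,"az":0,"claw":1},{"x":0,"y":0,"z":0,"ax":0,"ay":0,"az":0,"claw":1},{"x":0,"y":0,"z":0,"ax":0,"ay":0,"az":0,"claw":1}]'; true; python3 -m crank '[{"x":0,"y":0,"z":0,"ax":0,"ay":0,"az":0,"claw":1},{"x":0,"y":0,"z":0,"ax":0,"ay":0,"az":0,"claw":1},{"x":0,"y":0,"z":0,"ax":0,"ay":0,"az":0,"claw":1},{"x":0,"y":0,"z":0,"ax":0,"ay":0,"az":0,"claw":1},{"x":0,"y":0,"z":0,"ax":0,"ay":0,"az":0,"claw":1}]'; python3 -m crank '[{"x":0,"y":0,"z":0,"ax":0,"ay":0,"az":0,"claw":1},{"x":0,"y":0,"z":0,"ax":0,"ay":0,"az":0,"claw":1},{"x":0,"y":0,"z":0,"ax":0,"ay":0,"az":0,"claw":1},{"x":0,"y":0,"z":0,"ax":0,"ay":0,"az":0,"claw":1},{"x":0,"y":0,"z":0,"ax":0,"ay":0,"az":0,"claw":1}]'
```

```text
time: 5.08
ee_pos: [0.556, -0.1362, 0.1025]
eef_rot: [0.803, 0.596, 0.0, -0.0]
ft_force: [-0.3, 0.6, -0.0]
width: 0.0224
time: 5.5
ee_pos: [0.556, -0.1362, 0.1025]
eef_rot: [0.803, 0.596, 0.0, -0.0]
ft_force: [0.2, 1.0, -0.8]
width: 0.0225
```

Gripped (width 22 mm). I'll lift straight up.

```bash
python3 -m crank '[{"x":0,"y":0,"z":-0.015,"ax":0,"ay":0,"az":0,"claw":1},{"x":0,"y":0,"z":-0.04,"ax":0,"ay":0,"az":0,"claw":1},{"x":0,"y":0,"z":-0.07,"ax":0,"ay":0,"az":0,"claw":1},{"x":0,"y":0,"z":-0.1,"ax":0,"ay":0,"az":0,"claw":1},{"x":0,"y":0,"z":-0.12,"ax":0,"ay":0,"az":0,"claw":1}]';python3 -m crank '[{"x":0,"y":0,"z":0,"ax":0,"ay":0,"az":0,"claw":1},{"x":0,"y":0,"z":0,"ax":0,"ay":0,"az":0,"claw":1},{"x":0,"y":0,"z":0,"ax":0,"ay":0,"az":0,"claw":1},{"x":0,"y":0,"z":0,"ax":0,"ay":0,"az":0,"claw":1},{"x":0,"y":0,"z":0,"ax":0,"ay":0,"az":0,"claw":1}]'
python3 - <<'E'
from h import *
np.set_printoptions(precision=4,suppress=True)
s=r.read_state();print(s["ft_force"],s["torque"],s["joint_positions"],"to go",tool([.534,.206,s["ee_pos"][2]]))
t=camera("top")["color"];w=camera("wrist")["color"];v=camera("side")["color"]
cv2.imwrite("pics/lift.png",np.hstack([cv2.resize(t[120:230,240:390],(400,293)),cv2.resize(v[140:300,200:400],(366,293))]))
E
```

```text
time: 5.92
ee_pos: [0.5561, -0.1367, 0.2249]
eef_rot: [0.803, 0.595, 0.0, 0.001]
ft_force: [0.6, 0.3, -2.8]
width: 0.022
time: 6.33
ee_pos: [0.5552, -0.1362, 0.2208]
eef_rot: [0.803, 0.596, -0.001, -0.001]
ft_force: [-0.0, 0.5, -3.4]
width: 0.0222
[-0.0281  0.536  -3.3655] [ 0.0425  0.051  -0.0035] [-0.2181  0.2222  0.4437  1.6292 -0.0975  1.3149  1.5171] to go [ 0.3212 -0.1197  0.0001]
```

View pics/lift.png

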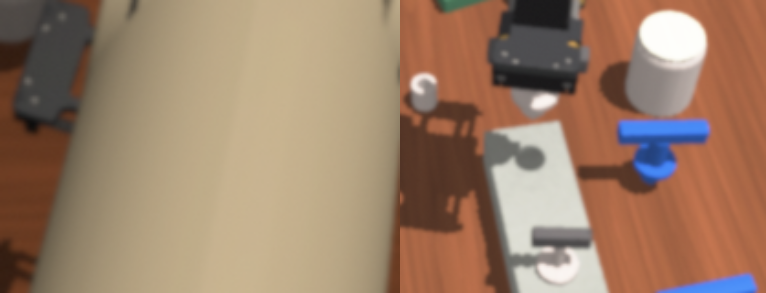

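The key is out of the stand and the thin key is still in place. On to the socket.

```bash
python3 -m crank '[{"x":0.025,"y":-0.009,"z":0,"ax":0,"ay":0,"az":0,"claw":1},{"x":0.06,"y":-0.022,"z":0,"ax":0,"ay":0,"az":0,"claw":1},{"x":0.095,"y":-0.035,"z":0,"ax":0,"ay":0,"az":0,"claw":1},{"x":0.13,"y":-0.048,"z":0,"ax":0,"ay":0,"az":0,"claw":1},{"x":0.165,"y":-0.061,"z":0,"ax":0,"ay":0,"az":0,"claw":1}]';python3 -m crank '[{"x":0.035,"y":-0.013,"z":0,"ax":0,"ay":0,"az":-0.05,"claw":1},{"x":0.07,"y":-0.026,"z":0,"ax":0,"ay":0,"az":-0.1,"claw":1},{"x":0.105,"y":-0.039,"z":0,"ax":0,"ay":0,"az":-0.15,"claw":1},{"x":0.135,"y":-0.05,"z":0,"ax":0,"ay":0,"az":-0.2,"claw":1},{"x":0.156,"y":-0.0587,"z":0,"ax":0,"ay":0,"az":-0.2,"claw":1}]';python3 -m crank '[{"x":0,"y":0,"z":0,"ax":0,"ay":0,"az":0,"claw":1},{"x":0,"y":0,"z":0,"ax":0,"ay":0,"az":0,"claw":1},{"x":0,"y":0,"z":0,"ax":0,"ay":0,"az":0,"claw":1},{"x":0,"y":0,"z":0,"ax":0,"ay":0,"az":0,"claw":1},{"x":0,"y":0,"z":0,"ax":0,"ay":0,"az":0,"claw":1}]'
python3 - <<'E'
from h import *
np.set_printoptions(precision=4,suppress=True)
s=r.read_state();q=R.from_quat(s["eef_rot"]).as_matrix();print(q,s["joint_positions"],"to go",tool([.534,.206,.142]))
print("key yaw",np.degrees(np.arctan2(q[1,0],q[0,0]))-90)
v=camera("side");w=camera("wrist")["color"];t=camera("top")
cv2.imwrite("pics/over.png",np.hstack([cv2.resize(v["color"][50:150,200:300],(400,400)),cv2.resize(t["color"][140:240,90:190],(400,400))]))
E
```

```text
time: 6.9
ee_pos: [0.5451, 0.0409, 0.2224]
eef_rot: [0.803, 0.595, 0.0, -0.0]
ft_force: [1.0, -0.3, -2.9]
width: 0.0223
time: 7.32
ee_pos: [0.5337, 0.2095, 0.2222]
eef_rot: [0.665, 0.747, 0.0, -0.001]
ft_force: [-0.5, 0.1, -3.4]
width: 0.0225
time: 7.73
ee_pos: [0.535, 0.2042, 0.2226]
eef_rot: [0.67, 0.743, -0.0, 0.0]
ft_force: [0.8, 0.1, -3.9]
width: 0.0221
[[-0.1028  0.9947  0.0001]
 [ 0.9947  0.1028 -0.0002]
 [-0.0002  0.0001 -1.    ]] [-0.5955  0.2136  0.1759  1.6144 -0.0381  1.317   1.2598] to go [ 0.0019 -0.0009  0.0806]
key yaw 5.899035497810402
```

View pics/over.png

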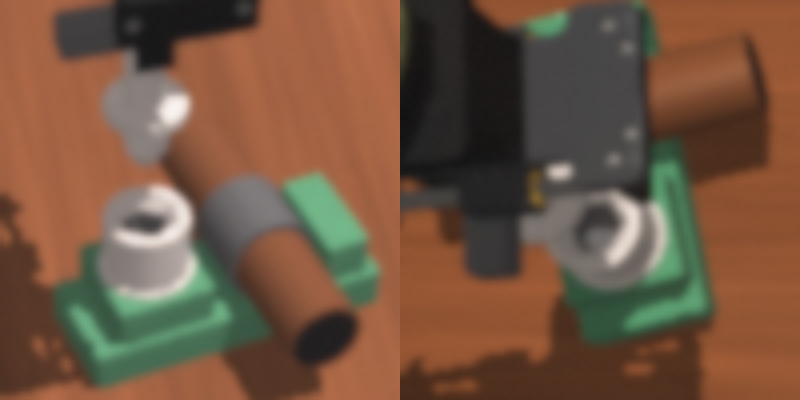

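Upright and above the socket. Lower it in steps, watching the force.

```bash
python3 -m crank '[{"x":0.002,"y":-0.001,"z":0.01,"ax":0,"ay":0,"az":0,"claw":1},{"x":0.002,"y":-0.001,"z":0.02,"ax":0,"ay":0,"az":0,"claw":1},{"x":0.002,"y":-0.001,"z":0.03,"ax":0,"ay":0,"az":0,"claw":1},{"x":0.002,"y":-0.001,"z":0.04,"ax":0,"ay":0,"az":0,"claw":1},{"x":0.002,"y":-0.001,"z":0.044,"ax":0,"ay":0,"az":0,"claw":1}]';python3 -m crank '[{"x":0,"y":0,"z":0.003,"ax":0,"ay":0,"az":0,"claw":1},{"x":0,"y":0,"z":0.006,"ax":0,"ay":0,"az":0,"claw":1},{"x":0,"y":0,"z":0.009,"ax":0,"ay":0,"az":0,"claw":1},{"x":0,"y":0,"z":0.012,"ax":0,"ay":0,"az":0,"claw":1},{"x":0,"y":0,"z":0.012,"ax":0,"ay":0,"az":0,"claw":1}]'; python3 -m crank '[{"x":0,"y":0,"z":0.002,"ax":0,"ay":0,"az":0,"claw":1},{"x":0,"y":0,"z":0.004,"ax":0,"ay":0,"az":0,"claw":1},{"x":0,"y":0,"z":0.006,"ax":0,"ay":0,"az":0,"claw":1},{"x":0,"y":0,"z":0.008,"ax":0,"ay":0,"az":0,"claw":1},{"x":0,"y":0,"z":0.008,"ax":0,"ay":0,"az":0,"claw":1}]'
```

```text
time: 8.3
ee_pos: [0.5325, 0.2071, 0.176]
eef_rot: [0.669, 0.743, -0.001, -0.001]
ft_force: [-1.0, -0.7, -4.0]
width: 0.0223
time: 8.72
ee_pos: [0.5333, 0.2075, 0.1661]
eef_rot: [0.669, 0.743, -0.0, -0.0]
ft_force: [-0.9, -0.3, -4.1]
width: 0.0222
time: 9.13
ee_pos: [0.5337, 0.2068, 0.1584]
eef_rot: [0.669, 0.743, -0.0, 0.0]
ft_force: [1.5, -2.2, -2.8]
width: 0.0224
```

```bash
python3 -m crank '[{"x":0,"y":0,"z":0.002,"ax":0,"ay":0,"az":0,"claw":1},{"x":0,"y":0,"z":0.004,"ax":0,"ay":0,"az":0,"claw":1},{"x":0,"y":0,"z":0.006,"ax":0,"ay":0,"az":0,"claw":1},{"x":0,"y":0,"z":0.008,"ax":0,"ay":0,"az":0,"claw":1},{"x":0,"y":0,"z":0.008,"ax":0,"ay":0,"az":0,"claw":1}]'; python3 -m crank '[{"x":0,"y":0,"z":0.002,"ax":0,"ay":0,"az":0,"claw":1},{"x":0,"y":0,"z":0.004,"ax":0,"ay":0,"az":0,"claw":1},{"x":0,"y":0,"z":0.006,"ax":0,"ay":0,"az":0,"claw":1},{"x":0,"y":0,"z":0.007,"ax":0,"ay":0,"az":0,"claw":1},{"x":0,"y":0,"z":0.007,"ax":0,"ay":0,"az":0,"claw":1}]'
```

```text
time: 9.55
ee_pos: [0.5331, 0.207, 0.1496]
eef_rot: [0.669, 0.743, -0.001, -0.0]
ft_force: [1.4, -4.2, -5.3]
width: 0.0223
time: 9.97
ee_pos: [0.5335, 0.2072, 0.1432]
eef_rot: [0.669, 0.743, -0.0, 0.0]
ft_force: [1.7, -4.7, -4.2]
width: 0.0225
```

```bash
python3 -m crank '[{"x":-0.001,"y":0,"z":0.001,"ax":0,"ay":0,"az":0,"claw":1},{"x":-0.001,"y":0,"z":0.002,"ax":0,"ay":0,"az":0,"claw":1},{"x":-0.001,"y":0,"z":0.003,"ax":0,"ay":0,"az":0,"claw":1},{"x":-0.001,"y":0,"z":0.003,"ax":0,"ay":0,"az":0,"claw":1},{"x":-0.001,"y":0,"z":0.003,"ax":0,"ay":0,"az":0,"claw":1}]'
python3 - <<'E'
from h import *
np.set_printoptions(precision=4,suppress=True)
s=r.read_state();print(s["ee_pos"],s["ft_force"],s["torque"])
v=camera("side");w=camera("wrist")["color"];t=camera("top")
cv2.imwrite("pics/seat.png",np.hstack([cv2.resize(v["color"][50:150,200:300],(400,400)),cv2.resize(t["color"][140:240,90:190],(400,400))]))
E
```

```text
time: 10.38
ee_pos: [0.5351, 0.2067, 0.1424]
eef_rot: [0.669, 0.743, 0.002, 0.001]
ft_force: [2.2, -6.2, 9.0]
width: 0.0221
[0.5351 0.2067 0.1424] [ 2.2189 -6.1615  9.0252] [-1.3887 -0.3601  0.0363]
```

View pics/seat.png

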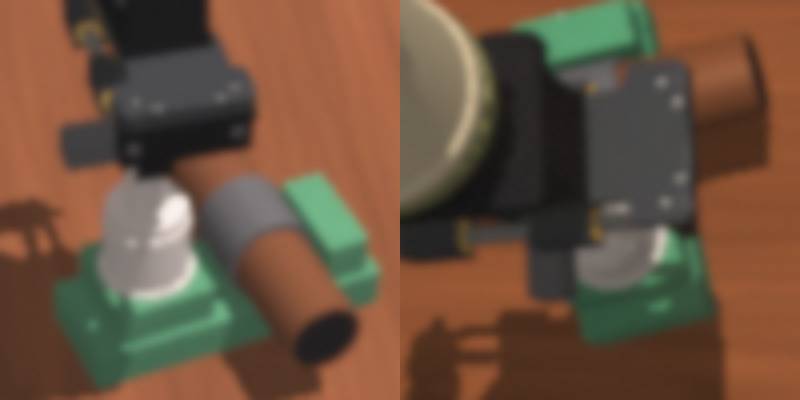

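Seated: z is 0.1424, as expected, with the collar on the head and about 9 N upward. Now turn clockwise (+az).

```bash
for i in 1; do python3 -m crank '[{"x":-0.001,"y":0,"z":0,"ax":0,"ay":0,"az":0.04,"claw":1},{"x":-0.001,"y":0,"z":0,"ax":0,"ay":0,"az":0.08,"claw":1},{"x":-0.001,"y":0,"z":0,"ax":0,"ay":0,"az":0.12,"claw":1},{"x":-0.001,"y":0,"z":0,"ax":0,"ay":0,"az":0.16,"claw":1},{"x":-0.001,"y":0,"z":0,"ax":0,"ay":0,"az":0.2,"claw":1}]'; python3 -c "from bench import r;s=r.read_state();print(s['torque'],s['joint_positions'][6])"; done;  python3 -m crank '[{"x":0,"y":0,"z":0,"ax":0,"ay":0,"az":0.04,"claw":1},{"x":0,"y":0,"z":0,"ax":0,"ay":0,"az":0.08,"claw":1},{"x":0,"y":0,"z":0,"ax":0,"ay":0,"az":0.12,"claw":1},{"x":0,"y":0,"z":0,"ax":0,"ay":0,"az":0.16,"claw":1},{"x":0,"y":0,"z":0,"ax":0,"ay":0,"az":0.2,"claw":1}]'; python3 -c "from bench import r;s=r.read_state();print(s['torque'],s['joint_positions'][6])"
```

```text
time: 10.95
ee_pos: [0.5351, 0.2059, 0.1424]
eef_rot: [0.804, 0.594, 0.002, 0.0]
ft_force: [1.6, -4.9, 9.7]
width: 0.0222
[-1.41335305 -0.26989021  0.18771545] 0.8761636828822897
time: 11.37
ee_pos: [0.535, 0.2055, 0.1424]
eef_rot: [0.906, 0.422, 0.002, 0.0]
ft_force: [1.2, -6.3, 10.6]
width: 0.0221
[-1.66851419 -0.02220833  0.14289594] 0.48868183146020616
```

```bash
python3 -m crank '[{"x":0,"y":0,"z":0,"ax":0,"ay":0,"az":0.03,"claw":1},{"x":0,"y":0,"z":0,"ax":0,"ay":0,"az":0.06,"claw":1},{"x":0,"y":0,"z":0,"ax":0,"ay":0,"az":0.09,"claw":1},{"x":0,"y":0,"z":0,"ax":0,"ay":0,"az":0.12,"claw":1},{"x":0,"y":0,"z":0,"ax":0,"ay":0,"az":0.12,"claw":1}]'; python3 -c "from bench import r;s=r.read_state();print(s['torque'],s['joint_positions'][6])"; python3 -m crank '[{"x":0,"y":0,"z":0,"ax":0,"ay":0,"az":0.02,"claw":1},{"x":0,"y":0,"z":0,"ax":0,"ay":0,"az":0.03,"claw":1},{"x":0,"y":0,"z":0,"ax":0,"ay":0,"az":0.04,"claw":1},{"x":0,"y":0,"z":0,"ax":0,"ay":0,"az":0.05,"claw":1},{"x":0,"y":0,"z":0,"ax":0,"ay":0,"az":0.05,"claw":1}]'; python3 -c "from bench import r;s=r.read_state();print(s['torque'],s['joint_positions'][6])"
```

```text
time: 11.78
ee_pos: [0.5348, 0.2054, 0.1424]
eef_rot: [0.951, 0.311, 0.001, -0.0]
ft_force: [-0.7, -6.3, 12.2]
width: 0.0222
[-1.73036222  0.17667329 -0.00963597] 0.2563341623794125
time: 12.2
ee_pos: [0.5348, 0.2054, 0.1424]
eef_rot: [0.965, 0.264, 0.001, -0.0]
ft_force: [-0.3, -6.8, 12.4]
width: 0.0223
[-1.69964427  0.29580927  0.09588157] 0.162212830814133
```

```bash
python3 -m crank '[{"x":0,"y":0,"z":0,"ax":0,"ay":0,"az":0.01,"claw":1},{"x":0,"y":0,"z":0,"ax":0,"ay":0,"az":0.02,"claw":1},{"x":0,"y":0,"z":0,"ax":0,"ay":0,"az":0.03,"claw":1},{"x":0,"y":0,"z":0,"ax":0,"ay":0,"az":0.04,"claw":1},{"x":0,"y":0,"z":0,"ax":0,"ay":0,"az":0.05,"claw":1}]'; python3 -c "from bench import r;s=r.read_state();print(s['torque'],s['joint_positions'][6])"; python3 -m crank '[{"x":0,"y":0,"z":0,"ax":0,"ay":0,"az":0.01,"claw":1},{"x":0,"y":0,"z":0,"ax":0,"ay":0,"az":0.02,"claw":1},{"x":0,"y":0,"z":0,"ax":0,"ay":0,"az":0.03,"claw":1},{"x":0,"y":0,"z":0,"ax":0,"ay":0,"az":0.04,"claw":1},{"x":0,"y":0,"z":0,"ax":0,"ay":0,"az":0.05,"claw":1}]'; python3 -c "from bench import r;s=r.read_state();print(s['torque'],s['joint_positions'][6])"
```

```text
time: 12.62
ee_pos: [0.5347, 0.2054, 0.1424]
eef_rot: [0.976, 0.216, 0.001, -0.0]
ft_force: [-1.4, -7.4, 12.0]
width: 0.0221
[-1.76863394  0.40172201  0.10903821] 0.06589187791111231
time: 13.03
ee_pos: [0.5347, 0.2054, 0.1424]
eef_rot: [0.986, 0.167, 0.001, -0.0]
ft_force: [-1.8, -7.6, 13.5]
width: 0.0221
[-1.81733341  0.48928739  0.15103046] -0.030739024881602246
```

```bash
python3 -m crank '[{"x":0,"y":0,"z":0,"ax":0,"ay":0,"az":0.01,"claw":1},{"x":0,"y":0,"z":0,"ax":0,"ay":0,"az":0.02,"claw":1},{"x":0,"y":0,"z":0,"ax":0,"ay":0,"az":0.03,"claw":1},{"x":0,"y":0,"z":0,"ax":0,"ay":0,"az":0.04,"claw":1},{"x":0,"y":0,"z":0,"ax":0,"ay":0,"az":0.05,"claw":1}]'; python3 -c "from bench import r;s=r.read_state();print(s['torque'],s['joint_positions'][6])"; python3 -m crank '[{"x":0,"y":0,"z":0,"ax":0,"ay":0,"az":0.01,"claw":1},{"x":0,"y":0,"z":0,"ax":0,"ay":0,"az":0.02,"claw":1},{"x":0,"y":0,"z":0,"ax":0,"ay":0,"az":0.03,"claw":1},{"x":0,"y":0,"z":0,"ax":0,"ay":0,"az":0.03,"claw":1},{"x":0,"y":0,"z":0,"ax":0,"ay":0,"az":0.03,"claw":1}]'; python3 -c "from bench import r;s=r.read_state();print(s['torque'],s['joint_positions'][6])"
```

```text
time: 13.45
ee_pos: [0.5345, 0.2056, 0.1425]
eef_rot: [0.993, 0.117, 0.001, -0.001]
ft_force: [-2.5, -6.9, 13.2]
width: 0.0221
[-1.74725873  0.64688463  0.29849592] -0.1272042608802094
time: 13.87
ee_pos: [0.5345, 0.2056, 0.1425]
eef_rot: [0.996, 0.088, 0.001, -0.001]
ft_force: [-2.7, -7.4, 13.7]
width: 0.0223
[-1.69616767  0.71578531  0.22956911] -0.18428621663062617
```

```bash
python3 -m crank '[{"x":0,"y":0,"z":0,"ax":0,"ay":0,"az":0.01,"claw":1},{"x":0,"y":0,"z":0,"ax":0,"ay":0,"az":0.02,"claw":1},{"x":0,"y":0,"z":0,"ax":0,"ay":0,"az":0.03,"claw":1},{"x":0,"y":0,"z":0,"ax":0,"ay":0,"az":0.03,"claw":1},{"x":0,"y":0,"z":0,"ax":0,"ay":0,"az":0.03,"claw":1}]'
python3 - <<'E'
from h import *
s=r.read_state();q=R.from_quat(s["eef_rot"]).as_matrix();print(s['torque'],s['joint_positions'][6],"key yaw",np.degrees(np.arctan2(q[1,0],q[0,0]))-90)
v=camera("side");t=camera("top");w=camera("wrist")["color"]
cv2.imwrite("pics/turn.png",np.hstack([cv2.resize(v["color"][50:150,200:300],(400,400)),cv2.resize(w,(400,400))]))
E
```

```text
time: 14.28
ee_pos: [0.5345, 0.2058, 0.1425]
eef_rot: [0.998, 0.058, 0.001, -0.001]
ft_force: [-3.0, -6.3, 14.0]
width: 0.0218
[-1.48215739  0.6862944   0.03495238] -0.24242913650514236 key yaw -83.37140408875435
```

View pics/turn.png

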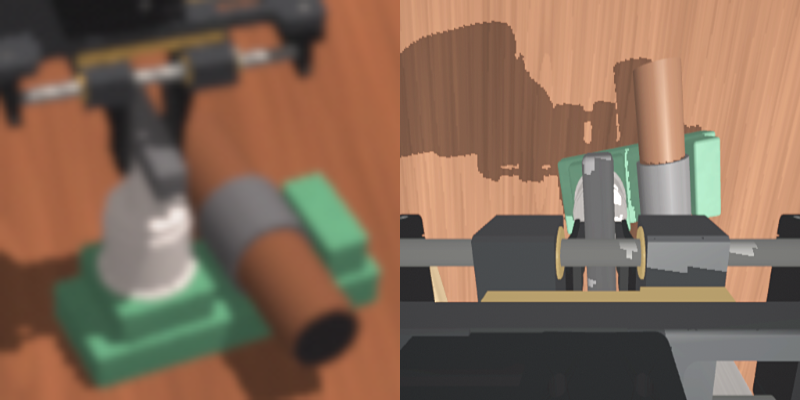

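The bar is still square in the pads, so it hasn't slipped, and there's no clear stop yet. I'll continue in small steps.

```bash
python3 -m crank '[{"x":0,"y":0,"z":0,"ax":0,"ay":0,"az":0.01,"claw":1},{"x":0,"y":0,"z":0,"ax":0,"ay":0,"az":0.02,"claw":1},{"x":0,"y":0,"z":0,"ax":0,"ay":0,"az":0.03,"claw":1},{"x":0,"y":0,"z":0,"ax":0,"ay":0,"az":0.03,"claw":1},{"x":0,"y":0,"z":0,"ax":0,"ay":0,"az":0.03,"claw":1}]'; python3 -c "from bench import r;s=r.read_state();print(s['torque'],s['joint_positions'][6],s['joint_torque'][6])";python3 -m crank '[{"x":0,"y":0,"z":0,"ax":0,"ay":0,"az":0.01,"claw":1},{"x":0,"y":0,"z":0,"ax":0,"ay":0,"az":0.02,"claw":1},{"x":0,"y":0,"z":0,"ax":0,"ay":0,"az":0.03,"claw":1},{"x":0,"y":0,"z":0,"ax":0,"ay":0,"az":0.03,"claw":1},{"x":0,"y":0,"z":0,"ax":0,"ay":0,"az":0.03,"claw":1}]'; python3 -c "from bench import r;s=r.read_state();print(s['torque'],s['joint_positions'][6],s['joint_torque'][6])"
```

```text
time: 14.85
ee_pos: [0.5344, 0.2058, 0.1425]
eef_rot: [1.0, 0.028, 0.001, -0.001]
ft_force: [-2.7, -7.5, 13.9]
width: 0.022
[-1.57273008  0.71799568  0.22706182] -0.3000640929767468 -0.3748023882508278
time: 15.27
ee_pos: [0.5344, 0.2058, 0.1425]
eef_rot: [1.0, -0.002, 0.001, -0.001]
ft_force: [-3.0, -7.0, 14.1]
width: 0.0222
[-1.60183949  0.77282868  0.20886652] -0.3579571632758769 -0.335008492693305
```

```bash
python3 -m crank '[{"x":0,"y":0,"z":0,"ax":0,"ay":0,"az":0.01,"claw":1},{"x":0,"y":0,"z":0,"ax":0,"ay":0,"az":0.02,"claw":1},{"x":0,"y":0,"z":0,"ax":0,"ay":0,"az":0.03,"claw":1},{"x":0,"y":0,"z":0,"ax":0,"ay":0,"az":0.04,"claw":1},{"x":0,"y":0,"z":0,"ax":0,"ay":0,"az":0.04,"claw":1}]'
python3 - <<'E'
from h import *
s=r.read_state();print(s['torque'],s['joint_positions'][6],s['joint_torque'][6])
w=camera("wrist")["color"]
cv2.imwrite("pics/turn2.png",cv2.resize(w[100:300,150:400],(750,600)))
E
```

```text
time: 15.68
ee_pos: [0.5344, 0.2058, 0.1425]
eef_rot: [0.999, -0.043, 0.001, -0.001]
ft_force: [-3.1, -6.1, 15.0]
width: 0.0224
[-1.54732379  0.80469553  0.08297038] -0.4363142554292634 -0.5140671506524086
```

View pics/turn2.png

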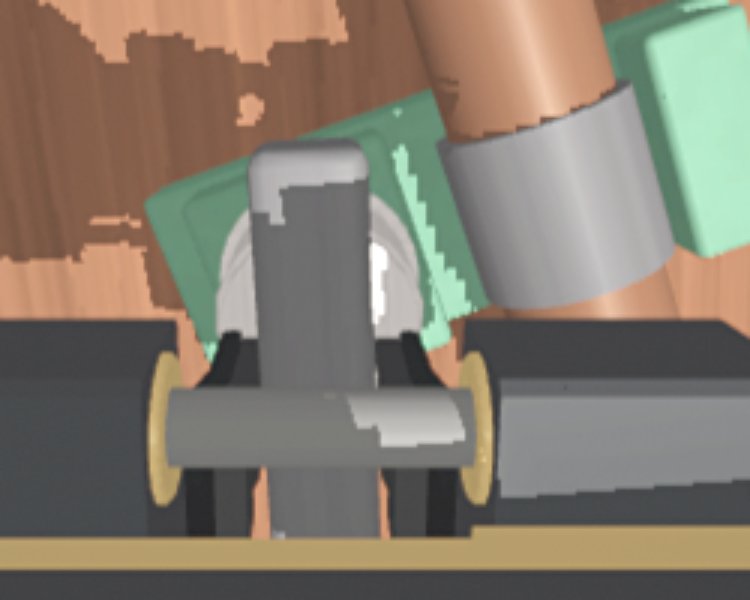

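The bar now leans about 2.7° against the gripper in this picture (midline (308,160)→(326,535)), so the key may be starting to lag. I'll measure the lean numerically from step to step.

```bash
cat >> h.py <<'E'
def lean(w=None):
    w=camera("wrist")["color"] if w is None else w
    g=cv2.GaussianBlur(cv2.cvtColor(w,cv2.COLOR_BGR2GRAY),(3,3),0)
    L=cv2.createLineSegmentDetector().detect(np.ascontiguousarray(g[140:232,215:300]))[0][:,0]
    o=[]
    for x1,y1,x2,y2 in L:
        if y1>y2:x1,y1,x2,y2=x2,y2,x1,y1
        n=np.hypot(x2-x1,y2-y1);a=np.degrees(np.arctan2(x2-x1,y2-y1))
        if n>25 and abs(a)<30:o.append((round(float(x1+215)),round(float(y1+140)),round(float(n)),round(float(a),1)))
    return sorted(o)
E
python3 - <<'E'
from h import *
print(lean())
E
python3 -m crank '[{"x":0,"y":0,"z":0,"ax":0,"ay":0,"az":0.015,"claw":1},{"x":0,"y":0,"z":0,"ax":0,"ay":0,"az":0.03,"claw":1},{"x":0,"y":0,"z":0,"ax":0,"ay":0,"az":0.045,"claw":1},{"x":0,"y":0,"z":0,"ax":0,"ay":0,"az":0.06,"claw":1},{"x":0,"y":0,"z":0,"ax":0,"ay":0,"az":0.06,"claw":1}]'
python3 - <<'E'
from h import *
s=r.read_state();print(s['torque'],s['joint_positions'][6],s['joint_torque'][6])
print(lean())
E
```

```text
[(227, 171, 37, -10.3), (232, 169, 41, 4.2), (273, 166, 45, 1.0), (280, 152, 55, 16.9), (288, 182, 26, 5.4)]
time: 16.2
ee_pos: [0.5344, 0.2059, 0.1425]
eef_rot: [0.995, -0.103, 0.001, -0.001]
ft_force: [-2.7, -6.7, 14.3]
width: 0.0225
[-1.53047173e+00  8.40534738e-01  3.31932253e-04] -0.5526693136879074 -0.6480658985674381
[(233, 172, 39, 4.1), (273, 164, 45, 0.6), (278, 156, 43, 27.2), (284, 154, 34, 25.8)]
```

```bash
python3 -m crank '[{"x":0,"y":0.001,"z":0,"ax":0,"ay":0,"az":-0.02,"claw":1},{"x":0,"y":0.002,"z":0,"ax":0,"ay":0,"az":-0.04,"claw":1},{"x":0,"y":0.002,"z":-0.001,"ax":0,"ay":0,"az":-0.06,"claw":1},{"x":0,"y":0.002,"z":-0.001,"ax":0,"ay":0,"az":-0.08,"claw":1},{"x":0,"y":0.002,"z":-0.001,"ax":0,"ay":0,"az":-0.1,"claw":1}]'
python3 - <<'E'
from h import *
s=r.read_state();print(s['torque'],s['joint_positions'][6],s['joint_torque'][6],lean())
w=cv2.imread("pics/turn.png")[:,400:];print("turn.png",lean(cv2.resize(w,(512,384))))
E
python3 -m crank '[{"x":0,"y":0,"z":0,"ax":0,"ay":0,"az":0.02,"claw":1},{"x":0,"y":0,"z":0,"ax":0,"ay":0,"az":0.04,"claw":1},{"x":0,"y":0,"z":0,"ax":0,"ay":0,"az":0.06,"claw":1},{"x":0,"y":0,"z":0,"ax":0,"ay":0,"az":0.08,"claw":1},{"x":0,"y":0,"z":0,"ax":0,"ay":0,"az":0.1,"claw":1}]'
python3 - <<'E'
from h import *
s=r.read_state();print(s['torque'],s['joint_positions'][6],s['joint_torque'][6],lean())
E
```

```text
time: 16.67
ee_pos: [0.5339, 0.205, 0.1425]
eef_rot: [1.0, -0.001, 0.001, -0.001]
ft_force: [2.3, -1.3, 2.3]
width: 0.0224
[-0.3466305  -0.47892774 -0.12919184] -0.3542357412362052 -0.80971984192729 [(234, 168, 43, 2.8), (274, 154, 48, -0.5), (281, 141, 65, 13.3), (285, 172, 33, 11.7), (291, 167, 25, 14.8)]
turn.png [(226, 173, 35, -9.0), (232, 158, 51, 3.8), (273, 152, 42, 0.2), (287, 159, 49, 8.1)]
time: 17.13
ee_pos: [0.5339, 0.2049, 0.1424]
eef_rot: [0.995, -0.103, 0.001, -0.001]
ft_force: [1.7, -0.7, 3.2]
width: 0.0221
[-0.27967244 -0.32821076  0.08647439] -0.5516646759837539 0.9232533909380436 [(233, 178, 31, 3.5), (273, 164, 39, -0.2), (278, 154, 44, 27.2)]
```

```bash
python3 -m crank '[{"x":0,"y":0,"z":0,"ax":0,"ay":0,"az":0.01,"claw":1},{"x":0,"y":0,"z":0,"ax":0,"ay":0,"az":0.02,"claw":1},{"x":0,"y":0,"z":0,"ax":0,"ay":0,"az":0.03,"claw":1},{"x":0,"y":0,"z":0,"ax":0,"ay":0,"az":0.04,"claw":1},{"x":0,"y":0,"z":0,"ax":0,"ay":0,"az":0.05,"claw":1}]' | grep -E "rot|force|width"
python3 - <<'E'
from h import *
s=r.read_state();print(s['torque'],s['joint_positions'][6],lean())
E
python3 -m crank '[{"x":0,"y":0,"z":0,"ax":0,"ay":0,"az":0.01,"claw":1},{"x":0,"y":0,"z":0,"ax":0,"ay":0,"az":0.02,"claw":1},{"x":0,"y":0,"z":0,"ax":0,"ay":0,"az":0.03,"claw":1},{"x":0,"y":0,"z":0,"ax":0,"ay":0,"az":0.04,"claw":1},{"x":0,"y":0,"z":0,"ax":0,"ay":0,"az":0.05,"claw":1}]' | grep -E "rot|force|width"
python3 - <<'E'
from h import *
s=r.read_state();print(s['torque'],s['joint_positions'][6],lean())
E
```

```text
eef_rot: [0.988, -0.151, 0.001, -0.001]
ft_force: [2.1, 0.3, 5.7]
width: 0.0222
[ 0.01883705 -0.30403271  0.06629029] -0.6460313148931255 [(227, 173, 30, -10.5), (232, 171, 40, 4.5), (273, 171, 40, 1.7)]
eef_rot: [0.98, -0.201, 0.001, -0.001]
ft_force: [0.9, -0.3, 5.4]
width: 0.0224
[ 0.10531412 -0.19206328  0.02083814] -0.7423247199178444 [(232, 171, 40, 4.6), (234, 157, 25, 6.7), (273, 166, 45, 0.9)]
```

The key keeps turning almost freely, well past where a 1.25 rad stop allows. Something isn't engaged as I assumed, so I'll lift the key out and look at the socket rather than guess.

```bash
python3 -m crank '[{"x":0,"y":0,"z":-0.01,"ax":0,"ay":0,"az":0,"claw":1},{"x":0,"y":0,"z":-0.025,"ax":0,"ay":0,"az":0,"claw":1},{"x":0,"y":0,"z":-0.04,"ax":0,"ay":0,"az":0,"claw":1},{"x":0,"y":0,"z":-0.06,"ax":0,"ay":0,"az":0,"claw":1},{"x":0,"y":0,"z":-0.08,"ax":0,"ay":0,"az":0,"claw":1}]'; python3 -m crank '[{"x":0,"y":0.01,"z":0,"ax":0,"ay":0,"az":0,"claw":1},{"x":0,"y":0.04,"z":0,"ax":0,"ay":0,"az":0,"claw":1},{"x":0,"y":0.08,"z":0,"ax":0,"ay":0,"az":0,"claw":1},{"x":0,"y":0.08,"z":0,"ax":0,"ay":0,"az":0,"claw":1},{"x":0,"y":0.08,"z":0,"ax":0,"ay":0,"az":0,"claw":1}]'
python3 - <<'E'
from h import *
import pickle
c=camera("wrist");v=camera("side");pickle.dump(c,open("w4.pkl","wb"));pickle.dump(v,open("s4.pkl","wb"))
p=R.from_quat(c["orientation"]).inv().apply(np.array([.534,.206,.1])-c["eye"]);u=p[:2]/p[2]*c["fx"]+[c["cx"],c["cy"]];print(u,c["eye"])
x,y=max(0,int(u[0])-55),max(0,int(u[1])-40);print(x,y)
a=cv2.resize(c["color"][y:y+110,x:x+110],(440,440),interpolation=cv2.INTER_CUBIC)
b=cv2.resize(v["color"][50:160,180:270],(360,440),interpolation=cv2.INTER_CUBIC)
cv2.imwrite("pics/look.png",np.hstack([a,b]))
E
```

```text
time: 18.53
ee_pos: [0.532, 0.2038, 0.2217]
eef_rot: [0.98, -0.2, -0.001, 0.001]
ft_force: [0.2, 0.5, -3.3]
width: 0.0218
time: 18.95
ee_pos: [0.5004, 0.1273, 0.2207]
eef_rot: [0.979, -0.202, -0.001, 0.0]
ft_force: [-0.0, 0.5, -3.9]
width: 0.0219
[255.76468775  96.49975443] [0.52750722 0.18750715 0.38333354]
200 56
```

View pics/look.png

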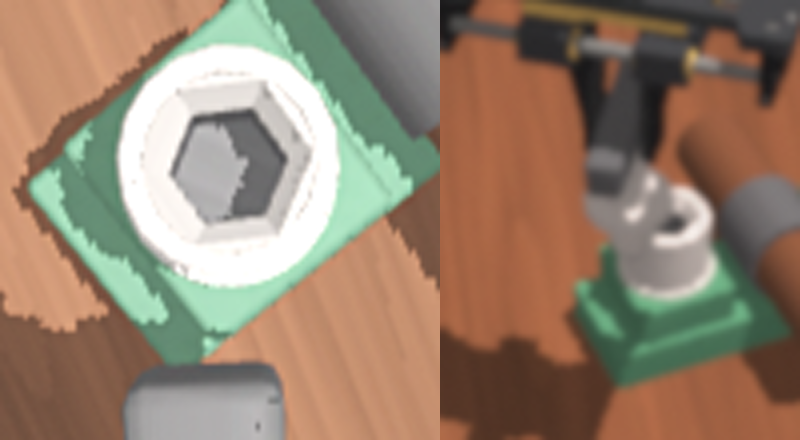

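The picture shows the hex vertices at left (172,170) and right (287,160), with edges leaning about -8° in the image. That suggests the screw turned about 52° and the key then cammed over one flat. I'll measure both pictures with line segments.

```bash
cat >> h.py <<'E'
def hexyaw(c,ctr=(.534,.206,.1),show=False):
    Rc=R.from_quat(c["orientation"]);p=Rc.inv().apply(np.array(ctr)-c["eye"]);u=p[:2]/p[2]*c["fx"]+[c["cx"],c["cy"]]
    rad=.019/p[2]*c["fx"];x,y=(u-30).astype(int);y=max(y,0)
    g=cv2.resize(cv2.cvtColor(c["color"],cv2.COLOR_BGR2GRAY)[y:y+60,x:x+60],None,fx=4,fy=4,interpolation=cv2.INTER_CUBIC)
    o=[]
    for s in cv2.createLineSegmentDetector().detect(g)[0][:,0]:
        s=s.reshape(2,2)/4+[x,y];n=np.linalg.norm(s[1]-s[0])
        if n>6 and max(np.linalg.norm(s-u,axis=1))<rad*1.05:
            e=plane(c,*s[1],.08)-plane(c,*s[0],.08);o.append((n,np.degrees(np.arctan2(e[1],e[0]))%60))
    if show:print([(round(a),round(b,1)) for a,b in o])
    n=np.array([a for a,b in o]);b=np.radians([6*b for a,b in o])
    return (np.degrees(np.angle((n*np.exp(1j*b)).sum()))/6-30)%60
E
python3 - <<'E'
from h import *
import pickle
for f in("w2.pkl","w4.pkl"):print(f,hexyaw(pickle.load(open(f,"rb")),show=True))
s=r.read_state();q=R.from_quat(s["eef_rot"]).as_matrix();print("tool yaw",np.degrees(np.arctan2(q[1,0],q[0,0])),lean(),"to go",tool([.5342,.206,.2217]))
E
```

```text
[(18, np.float64(36.1)), (18, np.float64(36.0)), (18, np.float64(36.0)), (6, np.float64(37.5)), (18, np.float64(36.7)), (12, np.float64(36.2)), (18, np.float64(36.4))]
w2.pkl 6.286241243703316
[(17, np.float64(43.5)), (15, np.float64(43.5)), (16, np.float64(43.9)), (11, np.float64(43.2)), (14, np.float64(45.1)), (15, np.float64(44.2)), (7, np.float64(50.4)), (8, np.float64(28.5)), (13, np.float64(43.7)), (6, np.float64(42.0))]
w4.pkl 13.475945433991654
tool yaw -23.126142738542818 [(232, 157, 26, 3.5), (271, 169, 49, 2.1)] to go [ 0.00072105 -0.08233996 -0.00084629]
```

Consistent: the hex went from 6.3° to 13.6° (mod 60), so the screw turned clockwise about 52.7° (0.92 rad), then the key rode over. When I backed off, I may also have loosened the screw slightly. I'll reseat the key and tighten in small measured steps.

```bash
python3 -m crank '[{"x":0.0007,"y":-0.02,"z":0,"ax":0,"ay":0,"az":0,"claw":1},{"x":0.0007,"y":-0.05,"z":0,"ax":0,"ay":0,"az":0,"claw":1},{"x":0.0007,"y":-0.0815,"z":0,"ax":0,"ay":0,"az":0,"claw":1},{"x":0.0007,"y":-0.0815,"z":0,"ax":0,"ay":0,"az":0,"claw":1},{"x":0.0007,"y":-0.0815,"z":0.01,"ax":0,"ay":0,"az":0,"claw":1}]'; python3 -m crank '[{"x":0,"y":0,"z":0.01,"ax":0,"ay":0,"az":0,"claw":1},{"x":0,"y":0,"z":0.02,"ax":0,"ay":0,"az":0,"claw":1},{"x":0,"y":0,"z":0.03,"ax":0,"ay":0,"az":0,"claw":1},{"x":0,"y":0,"z":0.04,"ax":0,"ay":0,"az":0,"claw":1},{"x":0,"y":0,"z":0.045,"ax":0,"ay":0,"az":0,"claw":1}]'; python3 -m crank '[{"x":0,"y":0,"z":0.004,"ax":0,"ay":0,"az":0,"claw":1},{"x":0,"y":0,"z":0.008,"ax":0,"ay":0,"az":0,"claw":1},{"x":0,"y":0,"z":0.012,"ax":0,"ay":0,"az":0,"claw":1},{"x":0,"y":0,"z":0.016,"ax":0,"ay":0,"az":0,"claw":1},{"x":0,"y":0,"z":0.02,"ax":0,"ay":0,"az":0,"claw":1}]'
```

```text
time: 19.52
ee_pos: [0.535, 0.2078, 0.2116]
eef_rot: [0.98, -0.198, 0.0, -0.0]
ft_force: [-1.0, -0.9, -3.8]
width: 0.0219
time: 19.93
ee_pos: [0.5337, 0.2039, 0.1646]
eef_rot: [0.98, -0.201, -0.001, 0.001]
ft_force: [-0.8, -0.5, -3.5]
width: 0.0219
time: 20.35
ee_pos: [0.5342, 0.2049, 0.1462]
eef_rot: [0.98, -0.2, -0.0, -0.0]
ft_force: [-3.7, 1.2, -1.6]
width: 0.0218
```

```bash
python3 -m crank '[{"x":0,"y":0,"z":0.002,"ax":0,"ay":0,"az":0,"claw":1},{"x":0,"y":0,"z":0.003,"ax":0,"ay":0,"az":0,"claw":1},{"x":0,"y":0,"z":0.004,"ax":0,"ay":0,"az":0,"claw":1},{"x":0,"y":0,"z":0.005,"ax":0,"ay":0,"az":0,"claw":1},{"x":0,"y":0,"z":0.006,"ax":0,"ay":0,"az":0,"claw":1}]'; python3 -c "
from h import *
s=r.read_state();print(s['torque'],s['joint_positions'][6],lean())"; python3 -m crank '[{"x":0,"y":0,"z":0,"ax":0,"ay":0,"az":0.02,"claw":1},{"x":0,"y":0,"z":0,"ax":0,"ay":0,"az":0.04,"claw":1},{"x":0,"y":0,"z":0,"ax":0,"ay":0,"az":0.05,"claw":1},{"x":0,"y":0,"z":0,"ax":0,"ay":0,"az":0.06,"claw":1},{"x":0,"y":0,"z":0,"ax":0,"ay":0,"az":0.07,"claw":1}]'; python3 -c "
from h import *
s=r.read_state();print(s['torque'],s['joint_positions'][6],lean())"
```

```text
time: 20.77
ee_pos: [0.5356, 0.2053, 0.1438]
eef_rot: [0.98, -0.201, 0.001, -0.002]
ft_force: [-14.3, -2.5, 33.4]
width: 0.0221
[-0.69843706  3.5330655   0.02396343] -0.7405302655234016 [(232, 171, 40, 5.5), (234, 156, 28, 6.1), (273, 172, 39, 1.7)]
time: 21.23
ee_pos: [0.5359, 0.2056, 0.1441]
eef_rot: [0.963, -0.269, 0.001, -0.002]
ft_force: [-11.4, -0.7, 25.4]
width: 0.0221
[-0.362554    2.84950075  0.20806514] -0.8758675109330145 [(232, 172, 38, 6.0), (233, 155, 31, 7.6), (272, 172, 39, 2.5)]
```

```bash
python3 -m crank '[{"x":-0.0013,"y":0.001,"z":-0.001,"ax":0,"ay":0,"az":0,"claw":1},{"x":-0.0013,"y":0.001,"z":-0.002,"ax":0,"ay":0,"az":0,"claw":1},{"x":-0.0013,"y":0.001,"z":-0.002,"ax":0,"ay":0,"az":0.01,"claw":1},{"x":-0.0013,"y":0.001,"z":-0.002,"ax":0,"ay":0,"az":0.02,"claw":1},{"x":-0.0013,"y":0.001,"z":-0.002,"ax":0,"ay":0,"az":0.03,"claw":1}]'; python3 -c "
from h import *
s=r.read_state();print(s['torque'],s['joint_positions'][6],lean())
v=camera('side');cv2.imwrite('pics/s5.png',v['color'])"
```

```text
time: 21.7
ee_pos: [0.5341, 0.2049, 0.144]
eef_rot: [0.955, -0.298, 0.001, -0.001]
ft_force: [-3.1, 0.1, 10.2]
width: 0.0219
[-0.04226644  0.79847375  0.04945205] -0.9370981440696238 [(226, 171, 37, -9.6), (231, 172, 36, 5.6), (233, 157, 33, 6.5), (268, 153, 25, 3.3), (272, 176, 37, 1.7)]
```

```bash
python3 -m crank '[{"x":0,"y":0,"z":0,"ax":0,"ay":0,"az":0.01,"claw":1},{"x":0,"y":0,"z":0,"ax":0,"ay":0,"az":0.02,"claw":1},{"x":0,"y":0,"z":0,"ax":0,"ay":0,"az":0.03,"claw":1},{"x":0,"y":0,"z":0,"ax":0,"ay":0,"az":0.035,"claw":1},{"x":0,"y":0,"z":0,"ax":0,"ay":0,"az":0.035,"claw":1}]'; python3 -c "
from h import *
s=r.read_state();print(s['torque'],s['joint_positions'][6],lean())"; python3 -m crank '[{"x":0,"y":0,"z":0,"ax":0,"ay":0,"az":0.01,"claw":1},{"x":0,"y":0,"z":0,"ax":0,"ay":0,"az":0.02,"claw":1},{"x":0,"y":0,"z":0,"ax":0,"ay":0,"az":0.025,"claw":1},{"x":0,"y":0,"z":0,"ax":0,"ay":0,"az":0.025,"claw":1},{"x":0,"y":0,"z":0,"ax":0,"ay":0,"az":0.025,"claw":1}]'; python3 -c "
from h import *
s=r.read_state();print(s['torque'],s['joint_positions'][6],lean())"
```

```text
time: 22.22
ee_pos: [0.5341, 0.2049, 0.144]
eef_rot: [0.944, -0.331, 0.001, -0.001]
ft_force: [-3.4, 1.1, 10.0]
width: 0.0223
[-0.06642991  0.92902103  0.05282522] -1.0040966335799633 [(226, 172, 38, -9.0), (231, 172, 39, 6.3), (233, 158, 34, 5.8), (267, 154, 25, 3.0), (272, 179, 36, 1.4)]
time: 22.68
ee_pos: [0.534, 0.2049, 0.144]
eef_rot: [0.935, -0.354, 0.001, -0.001]
ft_force: [-3.8, 0.1, 10.3]
width: 0.0217
[-0.0398664   0.96667276  0.12736877] -1.0514917515216509 [(227, 169, 40, -9.6), (231, 172, 38, 6.3), (234, 158, 35, 4.8), (267, 153, 30, 2.4), (272, 184, 31, 1.2)]
```

```bash
python3 -m crank '[{"x":0,"y":0,"z":0,"ax":0,"ay":0,"az":0.01,"claw":1},{"x":0,"y":0,"z":0,"ax":0,"ay":0,"az":0.02,"claw":1},{"x":0,"y":0,"z":0,"ax":0,"ay":0,"az":0.03,"claw":1},{"x":0,"y":0,"z":0,"ax":0,"ay":0,"az":0.035,"claw":1},{"x":0,"y":0,"z":0,"ax":0,"ay":0,"az":0.04,"claw":1}]'; python3 -c "
from h import *
s=r.read_state();print(s['torque'],s['joint_positions'][6],lean())"; python3 -m crank '[{"x":0,"y":0,"z":0,"ax":0,"ay":0,"az":0,"claw":1},{"x":0,"y":0,"z":0,"ax":0,"ay":0,"az":-0.02,"claw":1},{"x":0,"y":0,"z":0,"ax":0,"ay":0,"az":-0.05,"claw":1},{"x":0,"y":0,"z":0,"ax":0,"ay":0,"az":-0.09,"claw":1},{"x":0,"y":0,"z":-0.01,"ax":0,"ay":0,"az":-0.11,"claw":1}]'; python3 -c "
from h import *
s=r.read_state();print(s['torque'],s['joint_positions'][6],lean())"; python3 -m crank '[{"x":0,"y":0,"z":-0.02,"ax":0,"ay":0,"az":0,"claw":1},{"x":0,"y":0,"z":-0.05,"ax":0,"ay":0,"az":0,"claw":1},{"x":0,"y":0.02,"z":-0.07,"ax":0,"ay":0,"az":0,"claw":1},{"x":0,"y":0.05,"z":-0.07,"ax":0,"ay":0,"az":0,"claw":1},{"x":0,"y":0.08,"z":-0.07,"ax":0,"ay":0,"az":0,"claw":1}]'
python3 - <<'E'
from h import *
import pickle
c=camera("wrist");pickle.dump(c,open("w5.pkl","wb"));print(hexyaw(c,show=True))
s=r.read_state();q=R.from_quat(s["eef_rot"]).as_matrix();print("tool yaw",np.degrees(np.arctan2(q[1,0],q[0,0])),lean(),"to go",tool([.5340,.2053,.2217]),s["joint_vel"])
E
```

```text
time: 23.15
ee_pos: [0.534, 0.205, 0.1439]
eef_rot: [0.92, -0.392, 0.001, -0.001]
ft_force: [-5.1, 0.6, 9.7]
width: 0.0222
[-0.07927531  1.04135841  0.14747515] -1.128660819612743 [(232, 182, 28, 6.7), (234, 158, 40, 4.5), (267, 153, 30, 2.2), (273, 188, 27, 0.5), (286, 175, 32, 6.8), (294, 174, 25, -2.0)]
time: 23.62
ee_pos: [0.533, 0.2038, 0.1514]
eef_rot: [0.958, -0.286, 0.0, 0.001]
ft_force: [1.5, -0.5, -5.4]
width: 0.022
[-0.31283193 -0.18295574  0.00882335] -0.916748940539834 [(226, 169, 39, -6.5), (231, 169, 40, 5.5), (233, 158, 31, 6.8), (273, 173, 41, 1.3)]
time: 24.08
ee_pos: [0.4894, 0.1371, 0.2231]
eef_rot: [0.957, -0.289, 0.001, -0.001]
ft_force: [-0.4, -1.0, -4.0]
width: 0.0211
[(17, np.float64(34.0)), (17, np.float64(33.0)), (15, np.float64(33.8)), (16, np.float64(33.7)), (15, np.float64(33.8)), (15, np.float64(36.1)), (13, np.float64(33.9)), (15, np.float64(32.0))]
3.7727338686020744
tool yaw -33.89073079846135 [(231, 152, 33, 5.2), (271, 177, 36, 2.7)] to go [-0.00196549 -0.08571701  0.00075637] [ 0.00708808  0.06645681  0.01441794 -0.06098111 -0.0403355  -0.00153051
 -0.01930946]
```

The screw has turned another 9.7°, about 1.09 rad in total. That fits a stop near there and my back-off having loosened it. I'll reseat and push until the torque shows the stop.

```bash
python3 -m crank '[{"x":0,"y":-0.02,"z":0,"ax":0,"ay":0,"az":0,"claw":1},{"x":0,"y":-0.05,"z":0,"ax":0,"ay":0,"az":0,"claw":1},{"x":0,"y":-0.08,"z":0,"ax":0,"ay":0,"az":0,"claw":1},{"x":0,"y":-0.08,"z":0,"ax":0,"ay":0,"az":0,"claw":1},{"x":0,"y":-0.08,"z":0.01,"ax":0,"ay":0,"az":0,"claw":1}]'; python3 -m crank '[{"x":0,"y":0,"z":0.01,"ax":0,"ay":0,"az":0,"claw":1},{"x":0,"y":0,"z":0.02,"ax":0,"ay":0,"az":0,"claw":1},{"x":0,"y":0,"z":0.03,"ax":0,"ay":0,"az":0,"claw":1},{"x":0,"y":0,"z":0.04,"ax":0,"ay":0,"az":0,"claw":1},{"x":0,"y":0,"z":0.045,"ax":0,"ay":0,"az":0,"claw":1}]'; python3 -m crank '[{"x":0,"y":0,"z":0.005,"ax":0,"ay":0,"az":0,"claw":1},{"x":0,"y":0,"z":0.01,"ax":0,"ay":0,"az":0,"claw":1},{"x":0,"y":0,"z":0.015,"ax":0,"ay":0,"az":0,"claw":1},{"x":0,"y":0,"z":0.02,"ax":0,"ay":0,"az":0,"claw":1},{"x":0,"y":0,"z":0.025,"ax":0,"ay":0,"az":0,"claw":1}]'
```

```text
time: 24.6
ee_pos: [0.5343, 0.2061, 0.2127]
eef_rot: [0.958, -0.288, 0.001, -0.0]
ft_force: [0.9, -0.1, -4.3]
width: 0.0213
time: 25.02
ee_pos: [0.5321, 0.2039, 0.1657]
eef_rot: [0.958, -0.288, -0.001, 0.001]
ft_force: [-0.8, -0.5, -3.3]
width: 0.0213
time: 25.43
ee_pos: [0.5344, 0.2053, 0.1452]
eef_rot: [0.958, -0.288, 0.001, -0.002]
ft_force: [-9.7, -0.0, 36.1]
width: 0.0217
```

```bash
python3 -m crank '[{"x":-0.0012,"y":0.0008,"z":-0.001,"ax":0,"ay":0,"az":0,"claw":1},{"x":-0.0012,"y":0.0008,"z":-0.001,"ax":0,"ay":0,"az":0.02,"claw":1},{"x":-0.0012,"y":0.0008,"z":-0.001,"ax":0,"ay":0,"az":0.04,"claw":1},{"x":-0.0012,"y":0.0008,"z":-0.001,"ax":0,"ay":0,"az":0.06,"claw":1},{"x":-0.0012,"y":0.0008,"z":-0.001,"ax":0,"ay":0,"az":0.07,"claw":1}]'; python3 -c "
from h import *
s=r.read_state();print(s['torque'],s['joint_positions'][6],lean())
v=camera('side');cv2.imwrite('pics/s6.png',v['color'])
a=cv2.imread('pics/s5.png')
for n,i in(('s5',a),('s6',v['color'])):
  # lowest/highest rows of bright collar/head column
  col=i[60:135,236].astype(int).sum(1);print(n,col[::2])
"
```

```text
time: 25.85
ee_pos: [0.5333, 0.2051, 0.1449]
eef_rot: [0.935, -0.355, 0.002, -0.002]
ft_force: [3.2, 1.3, 6.5]
width: 0.0219
[ 0.15534358 -0.66419156  0.05762439] -1.054182040612005 [(226, 172, 36, -8.0), (230, 173, 38, 6.6), (233, 159, 35, 5.0), (267, 154, 29, 2.4), (271, 174, 43, 2.1)]
s5 [165 287 319 291 234 154 139 157 186 192 194 196 191 189 180 185 262 348
 368 386 389 399 525 692 545 442 398 384 385 382 382 388 339 239 219 217
 217 223]
s6 [150 263 252 206 215 163 125 126 158 182 186 185 185 178 174 185 280 364
 386 386 392 414 608 700 533 395 387 386 385 383 382 379 334 239 219 217
 218 248]
```

```bash
python3 -c "
import cv2,numpy as np
A=cv2.imread('pics/seat.png')[:,:400];A=cv2.resize(A,(100,100),interpolation=cv2.INTER_AREA)
T=cv2.imread('pics/turn.png')[:,:400];T=cv2.resize(T,(100,100),interpolation=cv2.INTER_AREA)
B=cv2.imread('pics/s5.png')[50:150,200:300];C=cv2.imread('pics/s6.png')[50:150,200:300]
for n,i in(('seat',A),('turn',T),('s5',B),('s6',C)):
  for x in (28,30,44):print(n,x,i[36:78,x].astype(int).sum(1)[::1].tolist())
"
```

```text
seat 28 [151, 154, 160, 175, 217, 270, 308, 327, 335, 346, 362, 378, 392, 397, 399, 399, 396, 391, 387, 382, 378, 379, 379, 376, 371, 367, 365, 365, 367, 367, 367, 370, 371, 376, 376, 373, 369, 355, 339, 308, 266, 228]
seat 30 [100, 105, 108, 112, 134, 188, 252, 307, 340, 363, 379, 387, 391, 393, 395, 395, 395, 396, 394, 390, 385, 383, 384, 388, 390, 385, 376, 373, 373, 372, 375, 376, 375, 376, 376, 380, 371, 345, 310, 278, 250, 231]
seat 44 [76, 75, 83, 110, 149, 171, 174, 172, 179, 211, 267, 350, 486, 634, 705, 723, 723, 715, 694, 658, 621, 612, 607, 575, 535, 507, 501, 498, 498, 497, 498, 501, 515, 554, 609, 623, 574, 492, 412, 343, 295, 271]
turn 28 [132, 144, 166, 194, 217, 245, 273, 299, 320, 337, 355, 370, 382, 388, 391, 392, 392, 390, 386, 384, 381, 382, 379, 374, 370, 369, 368, 368, 367, 367, 367, 368, 371, 374, 371, 357, 321, 275, 243, 239, 252, 253]
turn 30 [96, 101, 103, 107, 110, 126, 163, 225, 291, 340, 370, 381, 387, 389, 392, 393, 395, 395, 395, 392, 389, 384, 387, 386, 381, 378, 378, 376, 375, 372, 374, 375, 374, 373, 376, 376, 364, 331, 297, 304, 345, 360]
turn 44 [
[... 809 characters left out ...]
370, 376, 381, 370, 346, 326, 304, 278, 264, 257]
s6 28 [190, 195, 194, 195, 200, 226, 271, 286, 256, 218, 203, 202, 209, 250, 319, 369, 392, 397, 394, 387, 379, 379, 374, 372, 370, 370, 369, 368, 367, 367, 368, 369, 371, 375, 375, 364, 334, 284, 240, 220, 216, 210]
s6 30 [195, 196, 193, 193, 196, 194, 201, 209, 205, 196, 200, 222, 262, 311, 355, 380, 394, 397, 397, 396, 394, 388, 386, 393, 393, 385, 380, 377, 375, 375, 374, 375, 373, 373, 374, 378, 367, 327, 272, 236, 226, 222]
s6 44 [117, 117, 119, 134, 156, 175, 180, 177, 192, 272, 373, 413, 411, 404, 402, 400, 398, 396, 395, 389, 387, 387, 388, 385, 381, 377, 377, 374, 372, 370, 371, 369, 371, 371, 378, 374, 353, 334, 309, 284, 268, 266]
```

```bash
python3 -m crank '[{"x":0,"y":0,"z":0.001,"ax":0,"ay":0,"az":0.01,"claw":1},{"x":0,"y":0,"z":0.001,"ax":0,"ay":0,"az":0.02,"claw":1},{"x":0,"y":0,"z":0.001,"ax":0,"ay":0,"az":0.03,"claw":1},{"x":0,"y":0,"z":0.001,"ax":0,"ay":0,"az":0.04,"claw":1},{"x":0,"y":0,"z":0.001,"ax":0,"ay":0,"az":0.05,"claw":1}]'; python3 -c "
from h import *
s=r.read_state();print(s['torque'],s['joint_positions'][6],lean())"
```

```text
time: 26.37
ee_pos: [0.5338, 0.2055, 0.1448]
eef_rot: [0.916, -0.401, 0.002, -0.002]
ft_force: [2.6, 1.6, 10.5]
width: 0.0218
[ 0.25222707 -0.59080103  0.11931322] -1.148203266976212 [(226, 174, 36, -7.9), (230, 174, 35, 6.7), (233, 159, 39, 5.6), (266, 154, 31, 1.8)]
```

```bash
python3 -m crank '[{"x":0,"y":0,"z":0,"ax":0,"ay":0,"az":0.01,"claw":1},{"x":0,"y":0,"z":0,"ax":0,"ay":0,"az":0.02,"claw":1},{"x":0,"y":0,"z":0,"ax":0,"ay":0,"az":0.03,"claw":1},{"x":0,"y":0,"z":0,"ax":0,"ay":0,"az":0.035,"claw":1},{"x":0,"y":0,"z":0,"ax":0,"ay":0,"az":0.04,"claw":1}]'; python3 -c "
from h import *
s=r.read_state();print(s['torque'],s['joint_positions'][6],lean())";python3 -m crank '[{"x":0,"y":0,"z":0,"ax":0,"ay":0,"az":0.005,"claw":1},{"x":0,"y":0,"z":0,"ax":0,"ay":0,"az":0.01,"claw":1},{"x":0,"y":0,"z":0,"ax":0,"ay":0,"az":0.015,"claw":1},{"x":0,"y":0,"z":0,"ax":0,"ay":0,"az":0.02,"claw":1},{"x":0,"y":0,"z":0,"ax":0,"ay":0,"az":0.025,"claw":1}]'; python3 -c "
from h import *
s=r.read_state();print(s['torque'],s['joint_positions'][6],lean())"
```

```text
time: 26.83
ee_pos: [0.5338, 0.2055, 0.1448]
eef_rot: [0.9, -0.437, 0.002, -0.002]
ft_force: [2.5, 1.1, 10.7]
width: 0.0215
[ 0.18931251 -0.60094296  0.30084062] -1.2243706234150589 [(226, 174, 34, -7.2), (229, 176, 34, 7.2), (231, 159, 42, 7.9), (265, 154, 34, 3.4), (270, 176, 51, 3.2)]
time: 27.3
ee_pos: [0.5338, 0.2055, 0.1448]
eef_rot: [0.888, -0.459, 0.002, -0.002]
ft_force: [3.1, 0.7, 10.8]
width: 0.0216
[ 0.19430582 -0.58692649  0.42152933] -1.272180013470406 [(225, 163, 28, -18.7), (226, 174, 34, -7.3), (229, 176, 34, 7.7), (231, 164, 37, 8.5), (271, 194, 34, 3.1)]
```

The torque now climbs 0.12 → 0.30 → 0.42 N·m and the pads start to yield. That's the firm stop, well above the 0.15 friction. I'll relax within the play and open.

```bash
python3 -m crank '[{"x":0,"y":0,"z":0,"ax":0,"ay":0,"az":0,"claw":1},{"x":0,"y":0,"z":0,"ax":0,"ay":0,"az":-0.02,"claw":1},{"x":0,"y":0,"z":0,"ax":0,"ay":0,"az":-0.05,"claw":1},{"x":0,"y":0,"z":0,"ax":0,"ay":0,"az":-0.08,"claw":1},{"x":0,"y":0,"z":0,"ax":0,"ay":0,"az":-0.09,"claw":1}]'; python3 -c "
from h import *
s=r.read_state();print(s['torque'],s['joint_positions'][6],lean())"; python3 -m crank '[{"x":0,"y":0,"z":0,"ax":0,"ay":0,"az":0,"claw":1},{"x":0,"y":0,"z":0,"ax":0,"ay":0,"az":0,"claw":0},{"x":0,"y":0,"z":0,"ax":0,"ay":0,"az":0,"claw":-1},{"x":0,"y":0,"z":0,"ax":0,"ay":0,"az":0,"claw":-1},{"x":0,"y":0,"z":0,"ax":0,"ay":0,"az":0,"claw":-1}]';python3 -m crank '[{"x":0,"y":0,"z":0,"ax":0,"ay":0,"az":0,"claw":-1},{"x":0,"y":0,"z":0,"ax":0,"ay":0,"az":0,"claw":-1},{"x":0,"y":0,"z":0,"ax":0,"ay":0,"az":0,"claw":-1},{"x":0,"y":0,"z":0,"ax":0,"ay":0,"az":0,"claw":-1},{"x":0,"y":0,"z":0,"ax":0,"ay":0,"az":0,"claw":-1}]'; python3 -c "
from h import *
s=r.read_state();print(s['torque'],s['joint_positions'][6],lean())"
```

```text
time: 27.77
ee_pos: [0.5338, 0.2054, 0.1448]
eef_rot: [0.927, -0.376, 0.002, -0.002]
ft_force: [2.4, 1.5, 10.1]
width: 0.0218
[ 0.26714572 -0.55380463 -0.10600718] -1.0960466888279363 [(227, 170, 40, -9.4), (232, 182, 28, 6.5), (234, 158, 39, 4.3), (268, 154, 30, 0.6), (292, 172, 26, -0.6)]
time: 28.23
ee_pos: [0.5311, 0.2043, 0.1422]
eef_rot: [0.926, -0.377, -0.0, 0.0]
ft_force: [0.4, 0.9, -0.2]
width: 0.0411
time: 28.65
ee_pos: [0.5314, 0.2045, 0.1425]
eef_rot: [0.926, -0.377, -0.0, 0.0]
ft_force: [0.6, 0.3, 0.2]
width: 0.0739
[-0.09542741  0.11838624  0.02527441] -1.0998536281052123 [(229, 168, 27, -12.7), (233, 177, 27, 6.6), (235, 153, 43, 5.4), (269, 151, 45, 3.9), (275, 178, 53, 0.9)]
```

```bash
python3 -m crank '[{"x":0,"y":0,"z":-0.005,"ax":0,"ay":0,"az":0,"claw":-1},{"x":0,"y":0,"z":-0.02,"ax":0,"ay":0,"az":0,"claw":-1},{"x":0,"y":0,"z":-0.04,"ax":0,"ay":0,"az":0,"claw":-1},{"x":0,"y":0,"z":-0.055,"ax":0,"ay":0,"az":0,"claw":-1},{"x":0,"y":0,"z":-0.055,"ax":0,"ay":0,"az":0,"claw":0}]';python3 -m crank '[{"x":0,"y":0,"z":0,"ax":0,"ay":0,"az":0,"claw":1},{"x":0,"y":0,"z":0,"ax":0,"ay":0,"az":0,"claw":1},{"x":0,"y":0,"z":0,"ax":0,"ay":0,"az":0,"claw":1},{"x":0,"y":0,"z":0,"ax":0,"ay":0,"az":0,"claw":1},{"x":0,"y":0,"z":0,"ax":0,"ay":0,"az":0,"claw":1}]' 10;python3 -m crank '[{"x":0,"y":0,"z":0,"ax":0,"ay":0,"az":0,"claw":1},{"x":0,"y":0,"z":0,"ax":0,"ay":0,"az":0,"claw":1},{"x":0,"y":0,"z":0.005,"ax":0,"ay":0,"az":0,"claw":1},{"x":0,"y":0,"z":0.01,"ax":0,"ay":0,"az":0,"claw":1},{"x":0,"y":0,"z":0.015,"ax":0,"ay":0,"az":0,"claw":1}]';python3 -m crank '[{"x":0,"y":0,"z":0.003,"ax":0,"ay":0,"az":0,"claw":1},{"x":0,"y":0,"z":0.005,"ax":0,"ay":0,"az":0,"claw":1},{"x":0,"y":0,"z":0.007,"ax":0,"ay":0,"az":0,"claw":1},{"x":0,"y":0,"z":0.008,"ax":0,"ay":0,"az":0,"claw":1},{"x":0,"y":0,"z":0.009,"ax":0,"ay":0,"az":0,"claw":1}]'
```

```text
time: 29.12
ee_pos: [0.533, 0.205, 0.2011]
eef_rot: [0.926, -0.378, 0.001, -0.002]
ft_force: [0.4, -0.2, 0.6]
width: 0.0846
time: 29.53
ee_pos: [0.5312, 0.2044, 0.1969]
eef_rot: [0.926, -0.377, -0.0, 0.0]
ft_force: [0.1, -0.6, -0.7]
width: 0.0547
time: 29.95
ee_pos: [0.5313, 0.2045, 0.1819]
eef_rot: [0.926, -0.377, -0.0, 0.0]
ft_force: [-1.0, 0.3, -0.8]
width: 0.0216
time: 30.37
ee_pos: [0.5315, 0.2044, 0.1735]
eef_rot: [0.926, -0.377, 0.0, -0.0]
ft_force: [0.0, 0.1, -0.5]
width: 0.0007
```

```bash
python3 -m crank '[{"x":0,"y":0,"z":0.001,"ax":0,"ay":0,"az":0,"claw":1},{"x":0,"y":0,"z":0.0015,"ax":0,"ay":0,"az":0,"claw":1},{"x":0,"y":0,"z":0.002,"ax":0,"ay":0,"az":0,"claw":1},{"x":0,"y":0,"z":0.0025,"ax":0,"ay":0,"az":0,"claw":1},{"x":0,"y":0,"z":0.003,"ax":0,"ay":0,"az":0,"claw":1}]'
```

```text
time: 30.78
ee_pos: [0.532, 0.2047, 0.1724]
eef_rot: [0.926, -0.377, 0.0, -0.001]
ft_force: [-6.2, -1.8, 18.7]
width: -0.0001
```

Bar top touched at z = 0.1724 (0.172 expected when fully seated). Retreat and do the last checks.

```bash
python3 -m crank '[{"x":0,"y":0,"z":-0.01,"ax":0,"ay":0,"az":0,"claw":1},{"x":0,"y":0,"z":-0.03,"ax":0,"ay":0,"az":0,"claw":1},{"x":0,"y":0.02,"z":-0.06,"ax":0,"ay":0,"az":0,"claw":1},{"x":0,"y":0.05,"z":-0.08,"ax":0,"ay":0,"az":0,"claw":1},{"x":0,"y":0.08,"z":-0.08,"ax":0,"ay":0,"az":0,"claw":1}]';python3 -m crank '[{"x":0,"y":0,"z":0,"ax":0,"ay":0,"az":0,"claw":1},{"x":0,"y":0,"z":0,"ax":0,"ay":0,"az":0,"claw":1},{"x":0,"y":0,"z":0,"ax":0,"ay":0,"az":0,"claw":1},{"x":0,"y":0,"z":0,"ax":0,"ay":0,"az":0,"claw":1},{"x":0,"y":0,"z":0,"ax":0,"ay":0,"az":0,"claw":1}]'
python3 - <<'E'
from h import *
c=camera("wrist");cv2.imwrite("pics/fin.png",c["color"]);t=camera("top")
Rc=R.from_quat(c["orientation"])
def uv(p):
    q=Rc.inv().apply(np.array(p)-c["eye"]);return q[:2]/q[2]*c["fx"]+[c["cx"],c["cy"]]
u=uv([.534,.2055,.172]);print("expect",u)
g=cv2.cvtColor(c["color"],cv2.COLOR_BGR2GRAY);y0=max(0,int(u[1])-70);x0=int(u[0])-60
for s in cv2.createLineSegmentDetector().detect(np.ascontiguousarray(g[y0:y0+150,x0:x0+120]))[0][:,0]:
    s=s.reshape(2,2)+[x0,y0]
    if np.linalg.norm(s[1]-s[0])>30:
        a,b=plane(c,*s[0],.172),plane(c,*s[1],.172);d=b-a
        print(np.round(s).tolist(),np.round((a+b)[:2]/2,3),"len",round(np.linalg.norm(d),3),"yaw",round(np.degrees(np.arctan2(d[1],d[0]))%180,1))
# thin key still in stand: dark bar near its place
for k in blobs(t["color"],(0,0,0),(180,110,130),(345,165,380,205),20):print("thin",rect(t,k,.132)[0])
E
```

```text
time: 31.2
ee_pos: [0.4768, 0.1471, 0.2546]
eef_rot: [0.926, -0.377, 0.002, -0.002]
ft_force: [0.4, -0.7, 0.5]
width: 0.0005
time: 31.62
ee_pos: [0.4757, 0.1479, 0.2501]
eef_rot: [0.926, -0.377, -0.0, 0.0]
ft_force: [-0.8, 0.7, -0.7]
width: 0.0007
expect [257.56634326  97.63114991]
[[269.0, 80.0], [272.0, 130.0]] [0.537 0.194] len 0.04 yaw 49.5
[[216.0, 123.0], [250.0, 143.0]] [0.499 0.2  ] len 0.033 yaw 105.1
[[247.0, 124.0], [244.0, 71.0]] [0.527 0.212] len 0.041 yaw 49.1
[[211.0, 133.0], [207.0, 90.0]] [0.497 0.226] len 0.034 yaw 48.6
[[268.0, 85.0], [265.0, 38.0]] [0.558 0.22 ] len 0.035 yaw 49.9
[[243.0, 34.0], [251.0, 125.0]] [0.537 0.221] len 0.07 yaw 50.7
[[230.0, 93.0], [215.0, 121.0]] [0.508 0.22 ] len 0.026 yaw 16.5
[[269.0, 58.0], [296.0, 75.0]] [0.565 0.208] len 0.025 yaw 104.7
thin [ 0.5507959  -0.26803088]
```

```bash
python3 -c "
from bench import close_job
print(close_job())"
```

```text
the job is handed in; nothing more can be done
None
```

The job is handed in at about 31.6 s: the thick key is standing in the screw, the screw should be at its stop, and the thinner key is still in the stand. It did not go cleanly on the first try.

- **First tightening:** I seated the key with its collar on the head and turned clockwise. I missed the stop, and the key slipped over one hex flat.
- **Loosening:** A short test turn backwards then probably loosened the screw by about 0.2 rad. I lifted the key out to look and found the screw about 0.92 rad clockwise of where it started.
- **Re-tightening:** I reseated the key and tightened again. A second look showed about 1.09 rad in total.
- **Final tightening:** After a third seating, the torque rose from 0.12 to 0.30 to 0.42 N m, against about 0.15 N m of friction. I took that as the stop, eased back within the play and let go.

**Last checks**
- **Seating:** The shut fingers touched the bar's top at z = 0.1724 m, against 0.172 m if fully seated.
- **Upright:** The bar's edges show as parallel and about 20 mm apart in the wrist picture.
- **Thin key:** It was measured in its original position.
- **Robot:** The gripper is clear of everything.

**Less certain**
- **Stop:** I judged it from the torque rise and did not lift the key to look again. The key's final angle is about 14° past the screw's last measured angle, roughly the limit of the play, so it fits but doesn't prove the stop was reached.
- **Reseating:** The gripper sat about 2 mm higher than on the first seating, with up to 36 N upward on the wrist. I put that down to the key shifting in the grip.

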